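Lift a freshly oiled carving into its case with the lifter

TASK

Open the lid of the dark wooden case until it rests back on its stop. Then slide the long-handled steel lifter (pull it out from under the low shelf first) under the freshly oiled carved panel on the drying stand, lift the panel clear and lower it on to the two runners inside the case before drawing the lifter out. Never touch the panel with the gripper or let it drop to the bench, leave the other things on the bench where they are, and finish with the lid open, the panel lying flat inside the case and the lifter lying flat on the bench well away from the case.

Things in the scene. Friction and masses are not known exactly. Their poses are not given: they have to be found in the camera images.
- panel: square carved panel of pale wood with a round rosette on top, 130 x 130 mm, edge 12 mm thick, 24 mm at the rosette, about 0.12 kg. Origin: centre of its flat underside, z up. Lies on the stand's battens, its sides parallel to the stand's to within 0.06 rad; freshly oiled, the gripper must not touch it.
- stand: fixed drying stand: base board 135 x 110 mm (x, y), 6 mm thick, with two battens along y, each 15 mm wide, 110 mm long, centred at x = -52 and +52 mm, tops 45 mm above the bench. Origin: centre of its underside. The channel between the battens (89 mm wide, free from 6 to 45 mm height) is open at both y ends; the panel lies across them.
- case: fixed dark wooden case, 181 x 181 mm, walls 8 mm thick, tops 52 mm above the bench, floor top at 8 mm; inside 165 x 165 mm. Origin: centre of its underside. Its right (-y) wall has an open slot 100 mm wide in the middle, down to the floor. Two runners along y, 15 mm wide, 150 mm long, centred at x = -52 and +52 mm, tops 30 mm above the bench, 89 mm free between.
- case_lid (a joint): lid of the case, 181 x 181 x 8 mm, 0.2 kg, hinged along the case's far (+x) rim: 0 shut, grows as it opens, stop at 1.75 rad. Free-swinging: it falls shut when let go before upright (1.57) and falls back to the stop beyond.
- lid_bar (a point): middle of the lid's handle: a round brass bar, 10 mm thick, 90 mm long along the case's y, its axis 42 mm off the lid's face (legs at both ends), 12 mm in from the lid's near (-x) edge; free to turn in the fingers as the lid swings.
- lid_hinge (a point): point on the lid's hinge axis (along the case's y), at the middle of the lid, 52.5 mm above the bench.
- shelf: fixed low plywood shelf at the right: board 340 x 200 mm (x, y), underside 85 mm and top 103 mm above the bench, closed by side panels at its x ends, open in front (+y edge, y = +100 mm). A can and a brick-like stack stand on its rear half, up to 191 mm above the bench. Origin: centre, on the bench.
- lifter: lifter (spatula), 0.22 kg: flat steel blade 120 mm long (x), 50 mm wide, 5 mm thick (front 30 mm: 3), a tang 26 mm wide behind it to x = -91 mm, where a 10 mm neck rises; wooden handle 18 mm wide, 22 mm tall, x = -190 to -90 mm, axis 55 mm above the underside. Origin: centre of the blade's underside; x from handle to tip. Starts with tang and handle under the shelf, only the blade in front.
- lifter_grip (a point): point on the lifter's handle axis, 125 mm behind the blade's centre and 55 mm above the blade's underside; grip the handle here (pressing down on it tips the blade up).
- mallet: round dark-wood carver's mallet standing on its head, 96 mm across, 232 mm tall. Bystander, loose: leave it alone. Origin: centre of its underside.
- bottle: white glue bottle, 64 mm across, 170 mm tall, standing. Bystander, loose: leave it alone. Origin: centre of its underside.
- tin: open aluminium beaker, 72 mm across, 70 mm tall, standing. Bystander, loose: leave it alone. Origin: centre of its underside.
- offcut: pale wooden offcut block, 90 x 60 mm (x, y), 40 mm tall. Bystander, loose: leave it alone. Origin: centre of its underside.
- sander: cork sanding block, 80 x 65 mm (x, y), 45 mm tall. Bystander, loose: leave it alone. Origin: centre of its underside.
- chisel: tool with turned wooden handle and thin steel shank, lying, 220 mm long along its x, 26 mm thick. Bystander, loose: leave it alone. Origin: under the middle of its length, 13 mm below its axis.
- blank: plain uncarved square board, 130 x 130 x 20 mm, lying flat on the bench. Bystander, loose: leave it alone. Origin: centre of its underside.
Not all that is in view belongs to the job. Leave any purple look-alike of the panel alone.

How it is judged:
On the way, in this order (a step that is already met when the one before it is completed fails the run):
1. the lid is open and rests on its stop (past 1.68 rad) (value of joint case_lid above 1.68 rad), for 0.2 s.
2. the panel is lifted clear of the stand on the lifter's blade (underside more than 75 mm above the bench), about level (height (world z) of panel above 0.075 m and contact force between panel and lifter above 0.2 N and angle between panel's own z axis and vertical below 0.25 rad), for 0.2 s.
3. the panel lies on the case's runners with the blade still under it (x of panel in the frame of case between -0.02 and 0.02 m and y of panel in the frame of case between -0.02 and 0.02 m and z of panel in the frame of case between 0.026 and 0.034 m and horizontal distance between panel and lifter below 0.06 m), for 0.1 s.
At the end, for the whole second after the job is handed in: Lid open past 1.68 rad; panel still, flat (0.06 rad) on the runners, within 20 mm of the case's centre in case x and y, underside 26-34 mm up; lifter still and flat on the bench (underside under 8 mm, tilt 0.06 rad), blade centre and grip point over 160 mm from the case's centre (value of joint case_lid above 1.68 rad and x of panel in the frame of case between -0.02 and 0.02 m and y of panel in the frame of case between -0.02 and 0.02 m and z of panel in the frame of case between 0.026 and 0.034 m and angle between each of panel, lifter's own z axis and vertical below 0.06 rad and linear speed of each of panel, lifter below 0.02 m/s and height (world z) of lifter below 0.008 m and horizontal distance between each of lifter, lifter_grip and case above 0.16 m); the robot touches nothing.
It fails at once if the gripper or arm touches the panel (contact force between any of the fingers, the arm and panel above 0.3 N).
It fails at once if the panel drops to the bench (height (world z) of panel below 0.024 m).
It fails at once if a bystander is pushed more than 30 mm (distance of any of mallet, bottle, tin, offcut, sander, chisel, blank from where it was at the start of the episode above 0.03 m).
It fails at once if a bystander is tipped over (angle between any of mallet, bottle, tin, offcut, sander, blank's own z axis and vertical above 0.4 rad).
It also fails if it takes over 72 s, if anything falls off the work surface, if the arm or the gripper's body presses on something with over 40 N, if the wrist force passes 120 N, or if a joint passes its speed limit or range.

ROBOT

A 6-joint arm with a two-finger parallel gripper is mounted at the origin on the work surface. World frame = base frame: x ahead of the robot, y to its left, z up, the work surface at z = 0. Lengths are in m, angles in rad, forces in N, time in s.
With the tool pointing down it reaches from about 0.35 to 0.775 m from the base axis. Payload 5.5 kg.
Tool frame: the origin (TCP) lies midway between the tips of the shut fingers; the grasp point (between the pads) lies 19 mm behind it (bot.hold_point_z is the distance from the TCP to the grasp point, in m); z points along the fingers, y is the line along which they close (so a half turn about z gives the same grasp; the last joint's range is limited). The gripper opens to 85 mm and grips with 20 to 120 N. Pads are 22 mm wide; open, the fingers measure 114 mm over their backs; the gripper's body (76 mm by 85 mm) begins 54 mm behind the grasp point. The pads swing forward as they close: fully open they stand 13 mm farther back than shut.
Start: joints at [-1.253, 0.313, 0.046, 1.304, 0, 1.431], TCP at [0.254, -0.516, 0.231] pointing down, gripper open.
Joint ranges: [-2.76, 2.76], [-0.86, 1.69], [-1.03, 1.26], [-2.2, 2.34], [-1.47, 1.5], [-3.14, 3.14]. Speed limits (rad/s): [2.57, 2.57, 3.14, 3.14, 3.14, 3.14].

INTERFACE

Orientations are given as a unit quaternion [w, x, y, z].
In Python, from station import telemetry, eyes, order, bot gives the robot as it stands. The module is installed in compiled form; this text tells all that it offers.
- The arm moves only by the tool play_rows, never from a script. Its arguments are lists of equal length, an entry for each row: "rot": the turn, a rotation vector about the tool's x, y, z each as a share of 6 degrees, from -1 to 1, a list of three; "linear": the shift along the tool's x, y, z each as a share of 50 mm, from -1 to 1, a list of three; "fingers": the opening, from -1 (shut) to 1 (fully open). A call has 1 to 5 rows; each row shifts and turns the commanded pose from where the row before left it, along the tool's axes as they then stand; what a row does not reach is not made up. A row lasts 1/10 s, in which the tool goes at most 50 mm and 8.59 degrees, less where a joint would pass 70% of its speed; a pose out of reach is approached as far as the arm can. A call with a number of a shift or a turn outside -1 to 1 is refused whole. A call with a gripper value outside its range is refused whole. The fingers move at their own pace and stop on an object; "grip_force" is the grip in N (left out, the last holds). Time passes only in rows, so rows that do not move let the fingers close. It gives the time, the measured TCP pose, the force, the opening and the grip force at its end, in the units of the state.
- telemetry.sense(): the state, without advancing time (a new reading comes with each control period).
- eyes.camera(name): name is "scene" or "top" or "wrist"; returns the picture (420x560x3 uint8, blue, green, red); there is no depth.
- eyes.calibration(name): a dict with "fx", "fy", "cx", "cy" (pixels), "view" (4x4, takes a point from world to camera coordinates); the wrist camera has in their place "hand_eye" (4x4, takes a point from camera to tool coordinates, whose origin is the TCP and whose axes are the flange's). Camera axes: x right, y up, looking along -z (the intrinsics and any distortion apply to the point x, -y, -z); pixel columns grow to the right and rows downward; lengths in m; the calibration is good to about 2 mm. A picture is of the moment at which its call begins: read the wrist's pose just before it. calibration takes no time and is no camera call.
- order.hand_in(): hands the job in; it is judged then, once.
The state is a dict: "t": time; "joint_pos": joint angles; "dq": joint speeds; "joint_torque": joint torques, N m; "tool_pos": TCP position; "tool_rot": TCP orientation; "force": force on the tool from outside, world axes, zero at the start; "torque": the same for the moment, N m; "width": finger opening in m; "grasp_force": force on a finger pad.
Only numpy, scipy, OpenCV 4.12 (cv2) and the standard library are available. Lean on these libraries where they do the work, as an engineer would, in place of code of your own. Each camera call takes 0.05 s, during which the arm holds its last target. There are 200 camera calls.

## Working session

There is one attempt and no reset: what is moved stays moved. The work goes in short steps, Python scripts to look and compute and a tool call to move; the robot and the scene stay as the last step left them, time stands still between calls to the robot, and variables do not carry over. Pictures are saved under pics/ and viewed, at most 10 in all, crops included, and the job is handed in when it is done.

Besides the shell and the picture viewer there is one more tool, called after ">>>" as name(argument=value, ...) on one line, values as JSON. play_rows: Moves the arm, as the interface text tells. Shift numbers are shares of 50 mm and turn numbers shares of 6 degrees, none past 1 either way. Its arguments: {"type":"object","properties":{"rot":{"type":"array","items":{"type":"array","items":{"type":"number"}}},"linear":{"type":"array","items":{"type":"array","items":{"type":"number"}}},"fingers":{"type":"array","items":{"type":"number"}},"grip_force":{"type":"number"}},"required":["rot","linear","fingers"]}

```bash
mkdir -p pics
python3 - <<'E'
from station import telemetry, eyes, order, bot
import cv2,json
s=telemetry.sense();print({k:(v if not hasattr(v,'tolist') else v.tolist()) for k,v in s.items()})
for n in("scene","top","wrist"):
    cv2.imwrite(f"pics/{n}0.png",eyes.camera(n)); c=eyes.calibration(n)
    print(n,{k:(v.tolist() if hasattr(v,'tolist') else v) for k,v in c.items()})
print([a for a in dir(bot) if a[0]!='_'],bot.hold_point_z)
a=[cv2.imread(f"pics/{n}0.png") for n in("scene","top")]
E
```

```text
{'t': 0.0, 'joint_pos': [-1.252578644207742, 0.3140113991789538, 0.04498587562885047, 1.303621918812763, 1.7800754925533946e-05, 1.4312202210342078], 'dq': [-0.00025748398061829634, -0.0014823785856903134, -0.0010770934053210414, -0.0023607110814027614, -0.00031596858610161003, -0.00044403260549450005], 'joint_torque': [0.0011315227675368078, -48.06276082992554, 29.85328495502472, 0.019373639370314777, 7.166354635046446e-05, 5.144983106220025e-06], 'tool_pos': [0.253978177393076, -0.5152925280925541, 0.23040545271342325], 'tool_rot': [-0.0009226618940577037, 0.9739168705635598, 0.2269032227525617, -7.369676187937104e-05], 'force': [0.4087513499477345, -0.3200129322675994, 0.4234223689435274], 'torque': [-0.00539528919736156, -0.010709898256209235, 0.0005631116435129784], 'grasp_force': 0.0, 'width': 0.0853959579777911}
scene {'fx': 384.1081941031803, 'fy': 384.1081941031803, 'cx': 278.9509169466439, 'cy': 205.88379262008937, 'view': [[0.6655136367048422, 0.7463832142789194, 0.001922707092582871, -0.26767398374073864], [-0.6185679881653859, 0.5501017641986925, 0.5610362671365484, 0.33
[... 270 characters left out ...]
9860694942246, 0.001718636750737308, -0.08778370410821108], [0.9883838436745676, -0.00467172227029368, 0.1519063941186057, -0.522120394249092], [-0.15189624899212215, 0.0024567923236181585, 0.9883933901608215, -1.638007765314014], [0.0, 0.0, 0.0, 1.0]]}
wrist {'fx': 296.95955256939226, 'fy': 296.95955256939226, 'cx': 281.5095948089664, 'cy': 205.21327233196067, 'hand_eye': [[4.608418272261606e-06, 0.9577513314682427, 0.2875976130804474, 0.07348325574770145], [0.9999999369560512, -0.00010652774332177443, 0.0003387325401610614, 0.0011850622208665618], [0.0003550586660569992, 0.287597593388137, -0.9577512715787413, -0.14357169711361087], [0.0, 0.0, 0.0, 1.0]]}
['IKError', 'hold_point_z'] 0.0187
```

View pics/scene0.png

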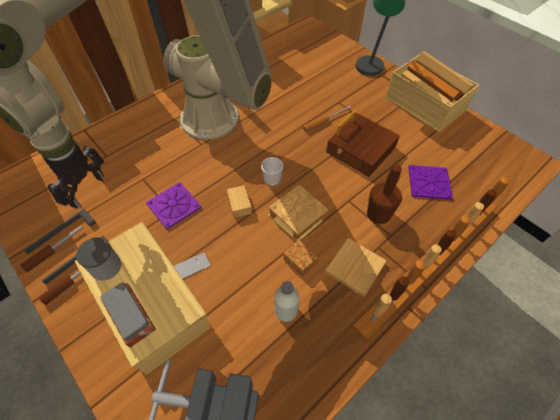

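View pics/top0.png

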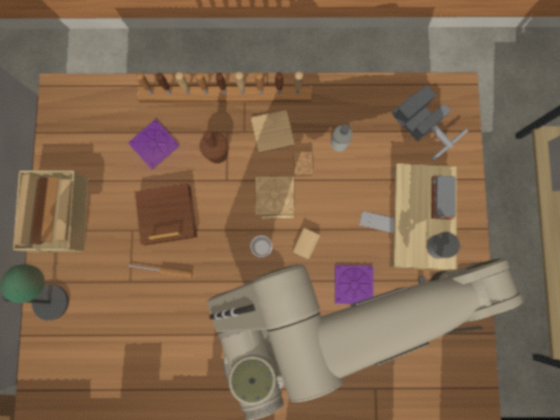

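The scene picture shows the case at about (362,142), panel on stand (298,212), lifter blade (192,266) and shelf (140,295). The top picture shows the case at (166,214), panel (274,197), lifter blade (377,222) and mallet (214,146). I'll enlarge both to get corner pixels.

```bash
cat > h.py <<'E'
import numpy as np,cv2
from scipy.optimize import least_squares
from scipy.spatial.transform import Rotation as R
from station import telemetry, eyes, order, bot
C={n:{k:np.array(v) for k,v in eyes.calibration(n).items()} for n in("scene","top","wrist")}
def tool():
    s=telemetry.sense(); q=s['tool_rot']; T=np.eye(4)
    T[:3,:3]=R.from_quat([q[1],q[2],q[3],q[0]]).as_matrix(); T[:3,3]=s['tool_pos']; return T
def view(n,T=None):
    return C[n]['view'] if n!='wrist' else np.linalg.inv(T@C[n]['hand_eye'])
def proj(n,P,T=None):
    V=view(n,T);p=np.atleast_2d(P)@V[:3,:3].T+V[:3,3];c=C[n]
    return np.c_[c['cx']+c['fx']*p[:,0]/-p[:,2],c['cy']-c['fy']*p[:,1]/-p[:,2]]
def ray(n,uv,T=None):
    V=view(n,T);c=C[n];d=np.array([(uv[0]-c['cx'])/c['fx'],-(uv[1]-c['cy'])/c['fy'],-1.])
    return -V[:3,:3].T@V[:3,3],V[:3,:3].T@d
def atz(n,uv,z,T=None):
    o,d=ray(n,uv,T);return o+d*(z-o[2])/d[2]
def tri(*obs):
    A=np.zeros((3,3));b=np.zeros(3)
    for n,uv,*T in obs:
        o,d=ray(n,uv,*T);d=d/np.linalg.norm(d);M=np.eye(3)-np.outer(d,d);A+=M;b+=M@o
    return np.linalg.solve(A,b)
E
python3 - <<'E'
import cv2
a=cv2.imread("pics/top0.png")[125:275,120:320];cv2.imwrite("pics/c1.png",cv2.resize(a,None,fx=4,fy=4,interpolation=2))
b=cv2.imread("pics/scene0.png")[100:300,150:416];cv2.imwrite("pics/c2.png",cv2.resize(b,None,fx=3,fy=3,interpolation=2))
E
```

```text
(no output)
```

View pics/c1.png

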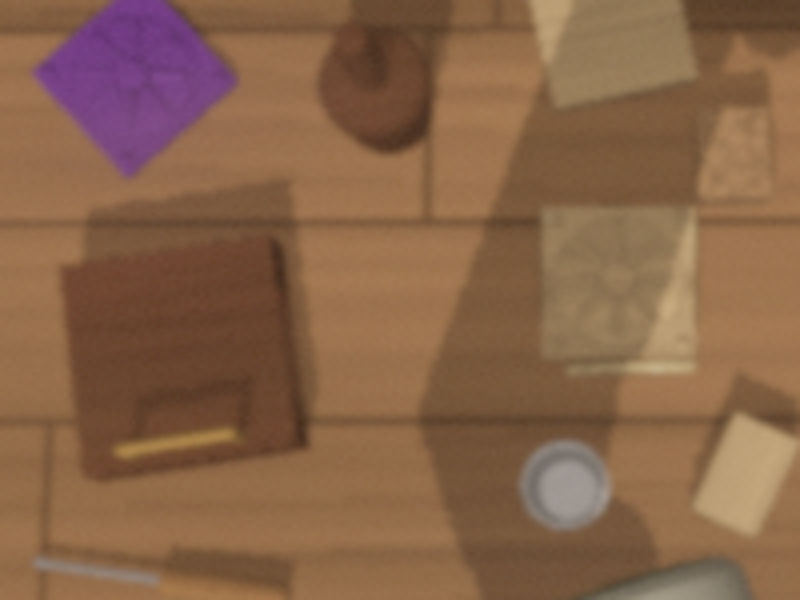

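View pics/c2.png

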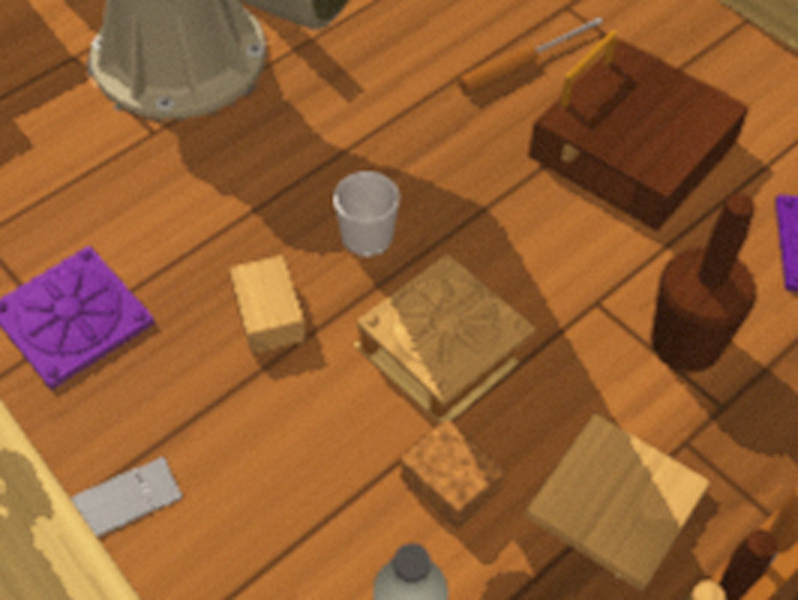

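```bash
cat > fit.py <<'E'
from h import *
t=lambda x,y:(120+(x+.5)/4-.5,125+(y+.5)/4-.5)
s=lambda x,y:(150+(x+.5)/3-.5,100+(y+.5)/3-.5)
def fit(model,obs,x0,lo=None):
    f=lambda p:np.concatenate([proj(n,model(p)[i])[0]-uv for n,i,uv in obs])
    r=least_squares(f,x0,loss='soft_l1');e=r.fun.reshape(-1,2);return r.x,np.round(e,1).tolist()
def sq(h):  # corners: 0 far-left(+x,+y) 1 far-right 2 near-right 3 near-left
    def m(p):
        c,s_=np.cos(p[2]),np.sin(p[2]);k=np.array([[h,h],[h,-h],[-h,-h],[-h,h]])
        return np.c_[k@np.array([[c,s_],[-s_,c]])+p[:2],np.full(4,p[3])]
    return m
E
python3 - <<'E'
from fit import *
lid=[('top',0,t(62,268)),('top',1,t(272,238)),('top',2,t(300,447)),('top',3,t(90,480)),('scene',3,s(617,37)),('scene',2,s(534,122)),('scene',1,s(660,194)),('scene',0,s(747,112))]
x,e=fit(sq(.0905),lid,[.5,.25,.1,.06]);print('lid',x,e)
pan=[('top',0,t(541,206)),('top',1,t(695,206)),('top',2,t(695,360)),('top',3,t(541,360)),('scene',3,s(447,257)),('scene',2,s(358,325)),('scene',1,s(440,403)),('scene',0,s(535,327))]
x2,e=fit(sq(.065),pan,[.5,-.07,0,.057]);print('pan',x2,e)
for a,b in(((115,450),(565,78)),((240,435),(0,0))): pass
print('bar', tri(('top',t(118,451)),('scene',s(614,38))), tri(('top',t(238,435)),('scene',s(568,78))))
for n,uv,z in (('mallet',(214,148),.08),('bottle',(340,140),.1),('tin',(261,246),.07),('tinbase',(262,245),0),('sander',(304,163),.045),('offcut',(306,243),.04),('blank',(273,131),.02),('chisel',(160,269),.013),
 ('tipL',(364,213),.004),('tipR',(360,228),.004),('shL',(395,217),.004),('shR',(391,232),.004),('shelf1',(397,164),.103),('shelf2',(394,268),.103),('can',(443,245),.15)):
    print(n,np.round(atz('top',uv,z),3))
print('tip tri',tri(('top',(364,213)),('scene',s(182,492))),tri(('top',(360,228)),('scene',s(163,458))))
E
python3 - <<'E'
import cv2
a=cv2.imread("pics/top0.png")[140:290,330:490];cv2.imwrite("pics/c3.png",cv2.resize(a,None,fx=4,fy=4,interpolation=2))
E
```

```text
lid [0.49172771 0.31234609 0.14494357 0.05550046] [[0.1, 0.2], [0.6, -0.1], [0.1, 0.1], [-1.3, -0.1], [0.1, 0.6], [-1.2, -0.3], [1.1, 1.5], [-0.1, -1.5]]
pan [ 0.55488582 -0.05685276  0.00367201  0.04847194] [[0.3, 0.8], [-0.3, 0.4], [0.2, -0.5], [0.3, -0.2], [0.2, -0.6], [-0.6, -0.9], [1.0, 0.3], [0.1, 1.1]]
bar [0.40948888 0.351664   0.09280002] [0.42282438 0.25393715 0.10043669]
mallet [0.714 0.147 0.08 ]
bottle [ 0.734 -0.279  0.1  ]
tin [ 0.381 -0.013  0.07 ]
tinbase [ 0.39  -0.013  0.   ]
sander [ 0.668 -0.16   0.045]
offcut [ 0.393 -0.164  0.04 ]
blank [ 0.791 -0.052  0.02 ]
chisel [0.309 0.333 0.013]
tipL [ 0.499 -0.368  0.004]
tipR [ 0.447 -0.353  0.004]
shL [ 0.484 -0.476  0.004]
shR [ 0.432 -0.46   0.004]
shelf1 [ 0.65  -0.467  0.103]
shelf2 [ 0.306 -0.443  0.103]
can [ 0.376 -0.59   0.15 ]
tip tri [ 0.50144114 -0.36493596  0.00136004] [ 0.45022222 -0.35311159 -0.01549347]
```

View pics/c3.png

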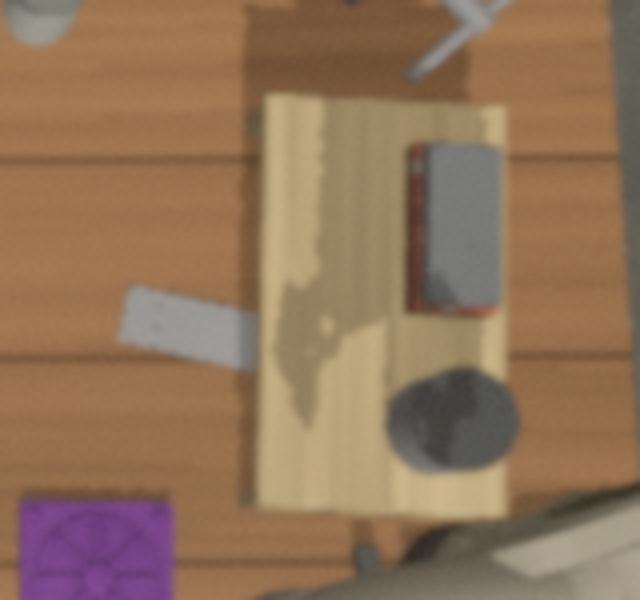

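The crop shows the blade tip corners at top-image (363,211.5) and (359.5,225), running under the shelf edge at about u=394. Next I'll refit with the known heights fixed and write a row planner.

```bash
cat >> h.py <<'E'
def Rt(a,tilt=0.):  # tool-down, tool y at world angle a (deg); tilt (deg) about tool y
    y=np.array([np.cos(np.radians(a)),np.sin(np.radians(a)),0]);z=np.array([0,0,-1.]);x=np.cross(y,z)
    return np.c_[x,y,z]@R.from_euler('y',tilt,degrees=True).as_matrix()
def plan(wps,T0=None,vmax=.9,dec=2):
    """wps: (pos, yangle, tilt, fingers[, nmin])"""
    import json
    T=tool() if T0 is None else T0; rows=[];p,M=T[:3,3].copy(),T[:3,:3].copy()
    for w in wps:
        q=np.array(w[0],float);G=Rt(w[1],w[2]);rv=R.from_matrix(M.T@G).magnitude()
        n=max(int(np.ceil(max(np.linalg.norm(q-p)/.05/vmax,np.degrees(rv)/6/vmax))),w[4] if len(w)>4 else 1)
        for i in range(n,0,-1):
            l=np.round(M.T@((q-p)/i)/.05,dec);r=np.round(np.degrees(R.from_matrix(M.T@G).as_rotvec()/i)/6,dec)
            assert max(abs(l))<=1 and max(abs(r))<=1
            p=p+M@l*.05;M=M@R.from_rotvec(np.radians(r*6)).as_matrix();rows.append((r+0.,l+0.,w[3]))
    for k in range(0,len(rows),5):
        b=rows[k:k+5];f=lambda v:json.dumps([[float(a) for a in x] for x in v])
        print('rot',f([x[0] for x in b]));print('lin',f([x[1] for x in b]));print('fin',[x[2] for x in b])
    print(len(rows),'rows end',p.round(4))
E
cat > s.py <<'E'
from fit import *
def fixz(h,z): 
    m=sq(h);return lambda p:m([p[0],p[1],p[2],z])
lid=[('top',0,t(62,268)),('top',1,t(272,238)),('top',2,t(300,447)),('top',3,t(90,480)),('scene',3,s(617,37)),('scene',2,s(534,122)),('scene',1,s(660,194)),('scene',0,s(747,112))]
pan=[('top',0,t(541,206)),('top',1,t(695,206)),('top',2,t(695,360)),('top',3,t(541,360)),('scene',3,s(447,257)),('scene',2,s(358,325)),('scene',1,s(440,403)),('scene',0,s(535,327))]
c,_=fit(fixz(.0905,.0605),lid,[.5,.25,.1]);print('case',c)
print('panel',fit(fixz(.065,.057),pan,[.5,-.05,0])[0])
u=lambda x,y:(330+(x+.5)/4-.5,140+(y+.5)/4-.5)
for n,a,b in(('L',(132,286),(256,313)),('R',(118,341),(254,370))):
    A,B=atz('top',u(*a),.004),atz('top',u(*b),.004);d=A-B;print(n,A,B,np.degrees(np.arctan2(d[1],d[0])))
print([atz('top',u(*a),.103).round(3) for a in((265,95),(508,105),(508,517),(257,508))])
k=np.array([np.cos(c[2]),np.sin(c[2])]);bar=c[:2]-.0785*k;print('bar',bar,'hinge',c[:2]+.0905*k)
plan([((.42,-.1,.25),-20,0,1),((bar[0],bar[1],.21),np.degrees(c[2]),0,1)])
E
python3 s.py
```

```text
case [0.49179084 0.31048788 0.14634714]
panel [ 5.55310167e-01 -5.82444612e-02  2.35743621e-04]
L [ 0.50563379 -0.36382112  0.004     ] [ 0.48142651 -0.47092479  0.004     ] 77.26415193146757
R [ 0.45753365 -0.35026867  0.004     ] [ 0.43173914 -0.46726217  0.004     ] 77.56645301327853
[array([ 0.652, -0.463,  0.103]), array([ 0.642, -0.665,  0.103]), array([ 0.302, -0.645,  0.103]), array([ 0.311, -0.443,  0.103])]
bar [0.41412998 0.2990406 ] hinge [0.58132343 0.32368507]
rot [[0.0, 0.0, -0.73], [0.0, 0.0, -0.73], [0.0, 0.0, -0.73], [0.0, 0.0, -0.73], [0.0, 0.0, -0.73]]
lin [[0.67, -0.6, -0.04], [0.71, -0.55, -0.04], [0.75, -0.49, -0.04], [0.78, -0.43, -0.04], [0.81, -0.37, -0.04]]
fin [1, 1, 1, 1, 1]
rot [[0.0, 0.0, -0.73], [0.0, 0.0, -0.73], [0.0, 0.0, -0.73], [0.0, 0.0, -0.73], [-0.01, -0.01, -0.73]]
lin [[0.84, -0.31, -0.04], [0.86, -0.24, -0.03], [0.88, -0.18, -0.04], [0.89, -0.11, -0.03], [0.89, -0.03, -0.04]]
fin [1, 1, 1, 1, 1]
rot [[0.0, 0.0, -0.53], [0.0, 0.0, -0.52], [0.0, 0.0, -0.53], [0.0, 0.0, -0.52], [0.0, 0.0, -0.53]]
lin [[0.83, -0.32, 0.09], [0.85, -0.27, 0.09], [0.86, -0.22, 0.09], [0.87, -0.17, 0.09], [0.88, -0.13, 0.09]]
fin [1, 1, 1, 1, 1]
rot [[0.0, 0.0, -0.52], [0.0, 0.0, -0.53], [0.0, 0.0, -0.52], [0.0, 0.0, -0.53]]
lin [[0.88, -0.08, 0.09], [0.88, -0.03, 0.09], [0.89, 0.02, 0.09], [0.88, 0.07, 0.08]]
fin [1, 1, 1, 1]
19 rows end [0.4143 0.299  0.2101]
```

>>> play_rows(rot=[[0, 0, -0.73], [0, 0, -0.73], [0, 0, -0.73], [0, 0, -0.73], [0, 0, -0.73]], linear=[[0.67, -0.6, -0.04], [0.71, -0.55, -0.04], [0.75, -0.49, -0.04], [0.78, -0.43, -0.04], [0.81, -0.37, -0.04]], fingers=[1, 1, 1, 1, 1], grip_force=40)

```text
t: 0.65
tool_pos: [0.3373, -0.3063, 0.2411]
tool_rot: [-0.0, 0.913, 0.409, 0.0]
force: [0.0, 0.2, -0.2]
width: 0.0853
grasp_force: 0.0
```

>>> play_rows(rot=[[0, 0, -0.73], [0, 0, -0.73], [0, 0, -0.73], [0, 0, -0.73], [0, 0, -0.73]], linear=[[0.84, -0.31, -0.04], [0.86, -0.24, -0.03], [0.88, -0.18, -0.04], [0.89, -0.11, -0.03], [0.89, -0.03, -0.04]], fingers=[1, 1, 1, 1, 1])

```text
t: 1.15
tool_pos: [0.4204, -0.0986, 0.2503]
tool_rot: [0.0, 0.818, 0.575, 0.0]
force: [1.0, -1.3, -0.1]
width: 0.0853
grasp_force: 0.0
```

>>> play_rows(rot=[[0, 0, -0.53], [0, 0, -0.52], [0, 0, -0.53], [0, 0, -0.52], [0, 0, -0.53]], linear=[[0.83, -0.32, 0.09], [0.85, -0.27, 0.09], [0.86, -0.22, 0.09], [0.87, -0.17, 0.09], [0.88, -0.13, 0.09]], fingers=[1, 1, 1, 1, 1])

```text
t: 1.65
tool_pos: [0.4165, 0.1236, 0.2276]
tool_rot: [0.0, 0.732, 0.682, 0.0]
force: [1.1, -0.2, 0.3]
width: 0.0854
grasp_force: 0.0
```

>>> play_rows(rot=[[0, 0, -0.52], [0, 0, -0.53], [0, 0, -0.52], [0, 0, -0.53], [0, 0, 0]], linear=[[0.88, -0.08, 0.09], [0.88, -0.03, 0.09], [0.89, 0.02, 0.09], [0.88, 0.07, 0.08], [0, 0, 0]], fingers=[1, 1, 1, 1, 1])

```text
t: 2.15
tool_pos: [0.4136, 0.3029, 0.2092]
tool_rot: [-0.001, 0.651, 0.759, 0.0]
force: [-0.7, -0.7, -0.9]
width: 0.0855
grasp_force: 0.0
```

Run:
```python
from h import *
T=tool();im=eyes.camera('wrist');np.save('T1',T)
print(T.round(4))
for p in([.4141,.299,.1025],[.4141-.0066,.299+.0445,.1025],[.4141+.0066,.299-.0445,.1025]):
    q=proj('wrist',p,T)[0];print(q);cv2.circle(im,tuple(int(v) for v in q),3,(0,255,0),1)
cv2.imwrite('pics/w1.png',im)
```

```text
[[-1.532e-01  9.882e-01 -8.000e-04  4.136e-01]
 [ 9.882e-01  1.532e-01  9.000e-04  3.029e-01]
 [ 1.000e-03 -7.000e-04 -1.000e+00  2.092e-01]
 [ 0.000e+00  0.000e+00  0.000e+00  1.000e+00]]
[280.84706945 206.497268  ]
[281.16378099 155.09730393]
[280.56009023 253.07189437]
```

View pics/w1.png

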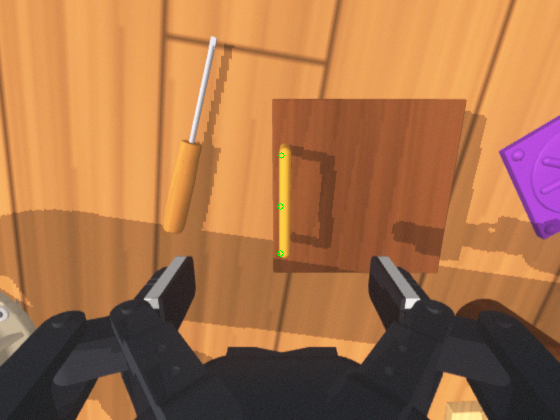

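The wrist picture shows the bar at column ~284, rows 148–255, with the lid corners at (273,99), (465,98), (438,272) and (275,272). My predicted points sit about 4 px left, so I'll refine the case pose.

```bash
cat > s2.py <<'E'
from fit import *
T=np.load('T1.npy');m=sq(.0905)
obs=[(3,(273,99)),(0,(465,98)),(1,(438,272)),(2,(275,272))]
f=lambda p:np.concatenate([proj('wrist',m([*p,.0605])[i],T)[0]-uv for i,uv in obs])
r=least_squares(f,[.49,.31,.146]);print(r.x,r.fun.round(1))
P=atz('wrist',(284.5,201.5),.1025,T);print('bar',P)
print('bar tri',tri(('wrist',(284.8,148),T),('top',(149.0,237.3))),tri(('wrist',(284,255),T),('top',(179.2,233.4))))
E
python3 s2.py
```

```text
[0.49520722 0.31324113 0.15906131] [-1.4 -0.2  1.9 -0.3  0.4  0.2 -1.   1. ]
bar [0.41656723 0.30401512 0.1025    ]
bar tri [0.40937    0.34976267 0.1020993 ] [0.42291291 0.25225913 0.10067514]
```

```bash
cat > s3.py <<'E'
from h import *
c=np.array([.494,.312]);a=8.8;k=np.array([np.cos(np.radians(a)),np.sin(np.radians(a))])
bar=np.array([.4165,.302]);plan([((*bar,.083),a,0,1),((*bar,.083),a,0,-1,4)])
T=tool();T[:3,:3]=Rt(a);T[:3,3]=[*bar,.083];print('ARC')
w=[]
for th in np.linspace(0,98.5,19)[1:]:
    ph=np.radians(163.5-th);d=.1763*(np.cos(ph)-np.cos(np.radians(163.5)));h=.1763*(np.sin(ph)-np.sin(np.radians(163.5)))
    w.append(((*(bar+k*d),.083+h),a,0,-1))
plan(w,T)
E
python3 s3.py
```

```text
rot [[0.0, 0.0, -0.01], [-0.01, 0.0, -0.01], [0.0, 0.0, 0.0], [0.0, 0.0, 0.0], [0.0, 0.0, 0.0]]
lin [[0.01, 0.02, 0.84], [0.0, 0.02, 0.84], [0.01, 0.03, 0.85], [0.0, 0.0, 0.0], [0.0, 0.0, 0.0]]
fin [1, 1, 1, -1, -1]
rot [[0.0, 0.0, 0.0], [0.0, 0.0, 0.0]]
lin [[0.0, 0.0, 0.0], [0.0, 0.0, 0.0]]
fin [-1, -1]
7 rows end [0.4167 0.3022 0.0828]
ARC
rot [[0.0, 0.0, 0.0], [0.0, 0.0, 0.0], [0.0, 0.0, 0.0], [0.0, 0.0, 0.0], [0.0, 0.0, 0.0]]
lin [[0.0, 0.11, -0.32], [0.0, 0.14, -0.3], [0.0, 0.17, -0.29], [0.0, 0.2, -0.28], [0.0, 0.22, -0.25]]
fin [-1, -1, -1, -1, -1]
rot [[0.0, 0.0, 0.0], [0.0, 0.0, 0.0], [0.0, 0.0, 0.0], [0.0, 0.0, 0.0], [0.0, 0.0, 0.0]]
lin [[0.0, 0.24, -0.23], [0.0, 0.27, -0.21], [0.0, 0.28, -0.18], [0.0, 0.3, -0.15], [0.0, 0.32, -0.13]]
fin [-1, -1, -1, -1, -1]
rot [[0.0, 0.0, 0.0], [0.0, 0.0, 0.0], [0.0, 0.0, 0.0], [0.0, 0.0, 0.0], [0.0, 0.0, 0.0]]
lin [[0.0, 0.32, -0.09], [0.0, 0.33, -0.06], [0.0, 0.34, -0.03], [0.0, 0.33, 0.0], [0.0, 0.34, 0.03]]
fin [-1, -1, -1, -1, -1]
rot [[0.0, 0.0, 0.0], [0.0, 0.0, 0.0], [0.0, 0.0, 0.0]]
lin [[0.0, 0.33, 0.07], [0.0, 0.32, 0.1], [0.0, 0.31, 0.13]]
fin [-1, -1, -1]
18 rows end [0.6571 0.3393 0.1925]
```

>>> play_rows(rot=[[0, 0, 0], [0, 0, 0], [0, 0, 0], [0, 0, 0], [0, 0, 0]], linear=[[0.01, 0.02, 0.84], [0, 0.02, 0.84], [0.01, 0.03, 0.85], [0, 0, 0], [0, 0, 0]], fingers=[1, 1, 1, -1, -1])

```text
t: 2.7
tool_pos: [0.4173, 0.299, 0.084]
tool_rot: [-0.0, 0.654, 0.757, -0.001]
force: [0.2, 0.4, 0.0]
width: 0.0587
grasp_force: 0.0
```

>>> play_rows(rot=[[0, 0, 0], [0, 0, 0], [0, 0, 0]], linear=[[0, 0, 0], [0, 0, 0], [0, 0, 0]], fingers=[-1, -1, -1])

```text
t: 3.0
tool_pos: [0.4183, 0.3005, 0.0856]
tool_rot: [0.0, 0.653, 0.757, 0.001]
force: [-20.8, -2.1, 14.7]
width: 0.0122
grasp_force: 12.1
```

>>> play_rows(rot=[[0, 0, 0], [0, 0, 0], [0, 0, 0], [0, 0, 0], [0, 0, 0]], linear=[[0, 0.11, -0.32], [0, 0.14, -0.3], [0, 0.17, -0.29], [0, 0.2, -0.28], [0, 0.22, -0.25]], fingers=[-1, -1, -1, -1, -1])

```text
t: 3.5
tool_pos: [0.4552, 0.3061, 0.1568]
tool_rot: [-0.003, 0.653, 0.758, -0.002]
force: [-10.7, 0.6, 6.0]
width: 0.0084
grasp_force: 39.1
```

>>> play_rows(rot=[[0, 0, 0], [0, 0, 0], [0, 0, 0], [0, 0, 0], [0, 0, 0]], linear=[[0, 0.24, -0.23], [0, 0.27, -0.21], [0, 0.28, -0.18], [0, 0.3, -0.15], [0, 0.32, -0.13]], fingers=[-1, -1, -1, -1, -1])

```text
t: 4.0
tool_pos: [0.5281, 0.3172, 0.204]
tool_rot: [-0.0, 0.653, 0.757, 0.001]
force: [-5.0, 1.1, 6.7]
width: 0.0085
grasp_force: 40.9
```

>>> play_rows(rot=[[0, 0, 0], [0, 0, 0], [0, 0, 0], [0, 0, 0], [0, 0, 0]], linear=[[0, 0.32, -0.09], [0, 0.33, -0.06], [0, 0.34, -0.03], [0, 0.33, 0], [0, 0.34, 0.03]], fingers=[-1, -1, -1, -1, -1])

```text
t: 4.5
tool_pos: [0.6114, 0.3298, 0.2104]
tool_rot: [-0.0, 0.653, 0.757, 0.001]
force: [-0.2, 1.6, 5.8]
width: 0.0085
grasp_force: 40.9
```

>>> play_rows(rot=[[0, 0, 0], [0, 0, 0], [0, 0, 0], [0, 0, 0]], linear=[[0, 0.33, 0.07], [0, 0.32, 0.1], [0, 0.31, 0.13], [0, 0, 0]], fingers=[-1, -1, -1, -1])

```text
t: 4.9
tool_pos: [0.6608, 0.3372, 0.1936]
tool_rot: [0.0, 0.653, 0.757, 0.002]
force: [0.9, 3.3, 1.2]
width: 0.0084
grasp_force: 41.7
```

>>> play_rows(rot=[[0, 0, 0], [0, 0, 0], [0, 0, 0], [0, 0, 0], [0, 0, 0]], linear=[[0, 0, 0], [0, 0, 0], [0, 0, 0], [0, 0, -0.5], [0, 0, -0.9]], fingers=[-0.2, -0.2, -0.2, -0.2, -0.2])

```text
t: 5.4
tool_pos: [0.6563, 0.3348, 0.2598]
tool_rot: [-0.002, 0.653, 0.757, -0.004]
force: [0.2, -0.2, 0.5]
width: 0.0344
grasp_force: 0.0
```

Run:
```python
from h import *
plan([((.64,.31,.30),8,0,0),((.55,-.1,.29),-4,0,1),((.4729,-.396,.20),-12.6,0,1)])
```

```text
rot [[-0.04, 0.01, 0.03], [-0.04, 0.01, 0.04], [0.0, 0.0, 0.2], [0.0, 0.0, 0.2], [0.0, 0.0, 0.2]]
lin [[-0.22, -0.2, -0.4], [-0.22, -0.2, -0.4], [-0.79, -0.29, 0.02], [-0.79, -0.28, 0.02], [-0.8, -0.26, 0.02]]
fin [0, 0, 1, 1, 1]
rot [[0.0, 0.0, 0.2], [0.0, 0.0, 0.2], [0.0, 0.0, 0.2], [0.0, 0.0, 0.2], [0.0, 0.0, 0.2]]
lin [[-0.8, -0.24, 0.02], [-0.81, -0.23, 0.02], [-0.81, -0.21, 0.02], [-0.82, -0.19, 0.02], [-0.82, -0.17, 0.02]]
fin [1, 1, 1, 1, 1]
rot [[0.0, 0.0, 0.2], [0.0, 0.0, 0.2], [0.0, 0.0, 0.18], [0.0, 0.0, 0.18], [0.0, 0.0, 0.18]]
lin [[-0.83, -0.16, 0.02], [-0.83, -0.13, 0.02], [-0.75, -0.14, 0.23], [-0.75, -0.13, 0.22], [-0.76, -0.11, 0.23]]
fin [1, 1, 1, 1, 1]
rot [[0.0, 0.0, 0.18], [0.0, 0.0, 0.18], [0.0, 0.0, 0.18], [0.0, 0.0, 0.18], [0.0, 0.0, 0.17]]
lin [[-0.76, -0.1, 0.22], [-0.76, -0.08, 0.23], [-0.76, -0.07, 0.22], [-0.76, -0.06, 0.23], [-0.77, -0.04, 0.22]]
fin [1, 1, 1, 1, 1]
20 rows end [ 0.4727 -0.3961  0.2001]
```

>>> play_rows(rot=[[-0.04, 0.01, 0.03], [-0.04, 0.01, 0.04], [0, 0, 0.2], [0, 0, 0.2], [0, 0, 0.2]], linear=[[-0.22, -0.2, -0.4], [-0.22, -0.2, -0.4], [-0.79, -0.29, 0.02], [-0.79, -0.28, 0.02], [-0.8, -0.26, 0.02]], fingers=[0, 0, 1, 1, 1])

```text
t: 5.9
tool_pos: [0.6138, 0.1867, 0.3001]
tool_rot: [0.002, 0.679, 0.734, 0.004]
force: [-0.4, -0.8, 0.3]
width: 0.0834
grasp_force: 0.0
```

>>> play_rows(rot=[[0, 0, 0.2], [0, 0, 0.2], [0, 0, 0.2], [0, 0, 0.2], [0, 0, 0.2]], linear=[[-0.8, -0.24, 0.02], [-0.81, -0.23, 0.02], [-0.81, -0.21, 0.02], [-0.82, -0.19, 0.02], [-0.82, -0.17, 0.02]], fingers=[1, 1, 1, 1, 1])

```text
t: 6.4
tool_pos: [0.5687, -0.0183, 0.2941]
tool_rot: [0.002, 0.717, 0.697, 0.004]
force: [0.3, -1.1, 1.2]
width: 0.0851
grasp_force: 0.0
```

Run:
```python
from h import *
T=tool();im=eyes.camera('wrist');np.save('T2',T);cv2.imwrite('pics/w2.png',im);print(T[:3,3])
```

```text
[ 0.56873999 -0.01831247  0.29409186]
```

>>> play_rows(rot=[[0, 0, 0.2], [0, 0, 0.2], [0, 0, 0.18], [0, 0, 0.18], [0, 0, 0.18]], linear=[[-0.83, -0.16, 0.02], [-0.83, -0.13, 0.02], [-0.75, -0.14, 0.23], [-0.75, -0.13, 0.22], [-0.76, -0.11, 0.23]], fingers=[1, 1, 1, 1, 1])

```text
t: 6.95
tool_pos: [0.5227, -0.2111, 0.2568]
tool_rot: [0.002, 0.751, 0.661, 0.004]
force: [0.2, 0.7, -0.0]
width: 0.0851
grasp_force: 0.0
```

>>> play_rows(rot=[[0, 0, 0.18], [0, 0, 0.18], [0, 0, 0.18], [0, 0, 0.18], [0, 0, 0.17]], linear=[[-0.76, -0.1, 0.22], [-0.76, -0.08, 0.23], [-0.76, -0.07, 0.22], [-0.76, -0.06, 0.23], [-0.77, -0.04, 0.22]], fingers=[1, 1, 1, 1, 1])

```text
t: 7.45
tool_pos: [0.4748, -0.3959, 0.1996]
tool_rot: [0.001, 0.781, 0.625, 0.004]
force: [0.5, -0.3, 0.3]
width: 0.0853
grasp_force: 0.0
```

>>> play_rows(rot=[[0, 0, 0], [0, 0, 0]], linear=[[0, 0, 0], [0, 0, 0]], fingers=[1, 1])

```text
t: 7.65
tool_pos: [0.4747, -0.3951, 0.1992]
tool_rot: [0.001, 0.781, 0.625, 0.004]
force: [0.4, 0.1, -0.0]
width: 0.0853
grasp_force: 0.0
```

Run:
```python
from h import *
T=tool();im=eyes.camera('wrist');np.save('T3',T);cv2.imwrite('pics/w3.png',im);print(T.round(4))
tp=eyes.camera('top');cv2.imwrite('pics/top1.png',tp);w2=cv2.imread('pics/w2.png')
z=lambda a,f:cv2.resize(a,None,fx=f,fy=f,interpolation=2)
m=np.zeros((600,800,3),np.uint8);m[:300,:400]=z(w2,400/560);m[:300,400:]=z(im,400/560);m[300:,:400]=z(tp,400/560);m[300:,400:]=z(tp[130:280,110:310],2)
cv2.imwrite('pics/m1.png',m)
```

```text
[[ 0.2197  0.9755  0.0072  0.4747]
 [ 0.9756 -0.2197  0.0043 -0.3951]
 [ 0.0058  0.006  -1.      0.1992]
 [ 0.      0.      0.      1.    ]]
```

View pics/m1.png

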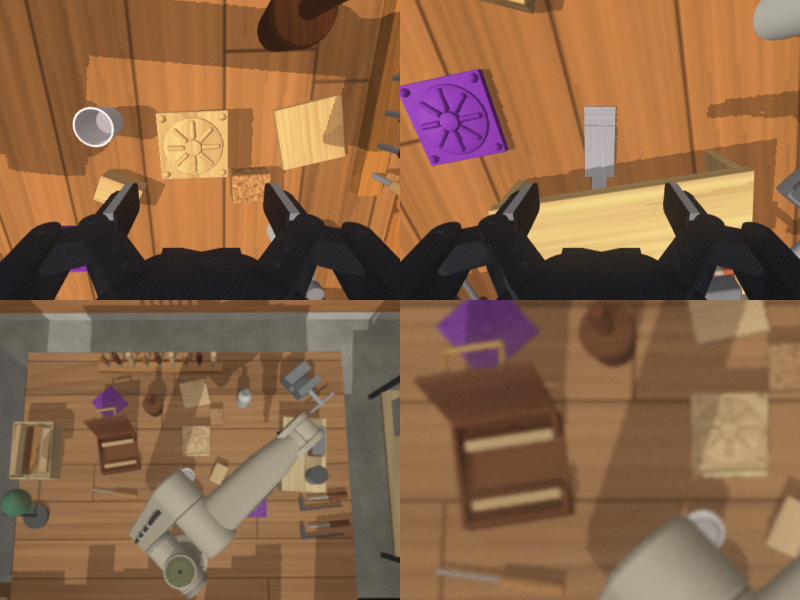

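The montage shows the lid open. The lifter's tip corners are at wrist (260,150) and (301,150), and its blade ends near row 246. The panel corners are at wrist-2 pixels (220,157), (319,154), (321,249) and (225,249). Computing poses from these.

```bash
cat > s4.py <<'E'
from fit import *
T3,T2=np.load('T3.npy'),np.load('T2.npy')
f=1/.7143
for n,uv in(('tipL',(586,107)),('tipR',(615.5,107)),('rearL',(585,176)),('rearR',(612.5,177))):
    print(n,atz('wrist',((uv[0]-400)*f,uv[1]*f),.004,T3).round(4))
m=sq(.065)
obs=[(3,(156.5,112.5)),(0,(228,110)),(1,(229.5,178)),(2,(161,178.5))]
g=lambda p:np.concatenate([proj('wrist',m([*p,.057])[i],T2)[0]-np.array(uv)*f for i,uv in obs])
r=least_squares(g,[.55,-.06,0]);print('panel',r.x,r.fun.round(1))
E
python3 s4.py
python3 - <<'E'
import cv2
a=cv2.imread("pics/w2.png")[140:270,200:340];b=cv2.imread("pics/w3.png")[135:275,230:330]
import numpy as np
m=np.zeros((560,800,3),np.uint8);a=cv2.resize(a,None,fx=3,fy=3,interpolation=2);m[:390,:420]=a;b=cv2.resize(b,None,fx=3.7,fy=3.7,interpolation=2);m[:b.shape[0],425:425+b.shape[1]]=b
cv2.imwrite("pics/m2.png",m)
E
```

```text
tipL [ 0.4617 -0.354   0.004 ]
tipR [ 0.5071 -0.3643  0.004 ]
rearL [ 0.4316 -0.4686  0.004 ]
rearR [ 0.4778 -0.4811  0.004 ]
panel [ 0.55683801 -0.05834231 -0.00150377] [-0.6 -0.1  1.2  0.5 -1.8 -1.2  1.2  0.8]
```

View pics/m2.png

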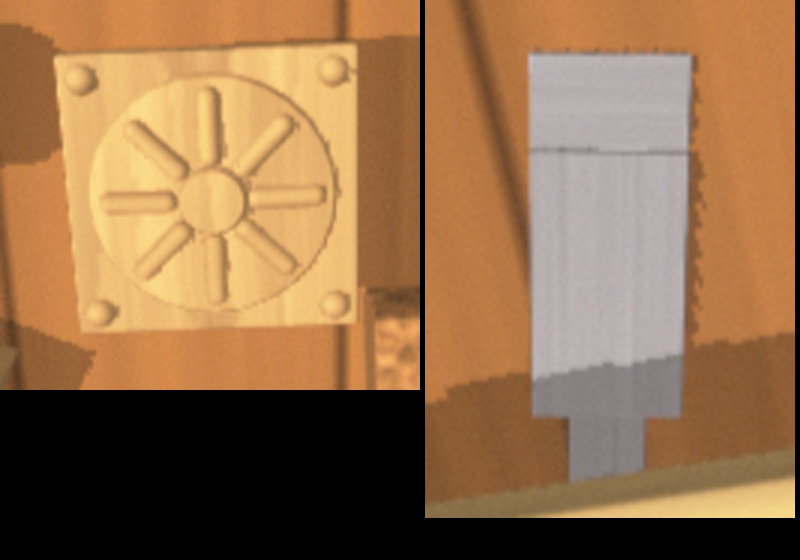

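Crops sharpen the corners: lifter tip (258.4,149.6) and (301.9,149.6), blade rear (258.9,247.2) and (299.5,247.4). The panel corners are (218.3,158.7), (318.7,154.7), (319,247.7) and (227.3,250.3).

```bash
cat > s5.py <<'E'
from fit import *
T3,T2=np.load('T3.npy'),np.load('T2.npy')
k=np.array([[.06,.025],[.06,-.025],[-.06,.025],[-.06,-.025]])
def lm(p,z): 
    c,s_=np.cos(p[2]),np.sin(p[2]);return np.c_[k@np.array([[c,s_],[-s_,c]])+p[:2],z]
uv=np.array([(258.4,149.6),(301.9,149.6),(258.9,247.2),(299.5,247.4)])
r=least_squares(lambda p:(proj('wrist',lm(p,[.003,.003,.005,.005]),T3)-uv).ravel(),[.4685,-.4156,1.35]);L=r.x
d=np.array([np.cos(L[2]),np.sin(L[2])]);print('lifter',L,np.degrees(L[2]),r.fun.round(1),'grip',L[:2]-.125*d)
m=sq(.065);uvp=np.array([(318.7,154.7),(319,247.7),(227.3,250.3),(218.3,158.7)])
r=least_squares(lambda p:(proj('wrist',m([*p,.057]),T2)-uvp).ravel(),[.55,-.06,0]);print('panel',r.x,r.fun.round(1))
r=least_squares(lambda p:(proj('wrist',m(p),T2)-uvp).ravel(),[.55,-.06,0,.057]);print('panel free z',r.x,r.fun.round(1))
P=L[:2]+.02*d;print('grasp',P);a=np.degrees(L[2])-90
w=[((*P,.03),a,0,1),((*P,.004),a,0,1,2),((*P,.004),a,0,-1,6)]
plan(w)
E
python3 s5.py
```

```text
lifter [ 0.46968293 -0.41692818  1.33913755] 76.72692984008137 [-0.4 -0.5  0.3 -0.   0.2  0.3 -0.1  0.3] grip [ 0.44098389 -0.53858904]
panel [ 0.55627761 -0.05875524  0.00718006] [ 0.8 -0.3  0.5  0.2 -0.6  1.  -0.7 -0.5]
panel free z [ 0.55609982 -0.05997679  0.00717545  0.05221684] [ 0.2  0.2 -0.1 -0.4 -0.1  0.3  0.  -0.1]
grasp [ 0.47427478 -0.39746244]
rot [[0.02, -0.01, 0.03], [0.02, -0.01, 0.03], [0.01, -0.01, 0.03], [0.02, -0.02, 0.03], [0.0, 0.0, 0.0]]
lin [[-0.02, -0.01, 0.85], [-0.02, -0.01, 0.85], [-0.02, 0.0, 0.85], [-0.02, -0.01, 0.85], [0.0, 0.0, 0.26]]
fin [1, 1, 1, 1, 1]
rot [[0.0, 0.0, 0.0], [0.0, 0.0, 0.0], [0.0, 0.0, 0.0], [0.0, 0.0, 0.0], [0.0, 0.0, 0.0]]
lin [[0.0, 0.0, 0.26], [0.0, 0.0, 0.0], [0.0, 0.0, 0.0], [0.0, 0.0, 0.0], [0.0, 0.0, 0.0]]
fin [1, -1, -1, -1, -1]
rot [[0.0, 0.0, 0.0], [0.0, 0.0, 0.0]]
lin [[0.0, 0.0, 0.0], [0.0, 0.0, 0.0]]
fin [-1, -1]
12 rows end [ 0.4742 -0.3972  0.0041]
```

>>> play_rows(rot=[[0.02, -0.01, 0.03], [0.02, -0.01, 0.03], [0.01, -0.01, 0.03], [0.02, -0.02, 0.03], [0, 0, 0]], linear=[[-0.02, -0.01, 0.85], [-0.02, -0.01, 0.85], [-0.02, 0, 0.85], [-0.02, -0.01, 0.85], [0, 0, 0.3]], fingers=[1, 1, 1, 1, 1])

```text
t: 8.25
tool_pos: [0.4727, -0.3943, 0.0109]
tool_rot: [-0.003, 0.784, 0.621, -0.0]
force: [-0.1, -0.2, -0.5]
width: 0.0859
grasp_force: 0.0
```

>>> play_rows(rot=[[0, 0, 0], [0, 0, 0], [0, 0, 0], [0, 0, 0]], linear=[[0, 0, 0.32], [0, 0, 0], [0, 0, 0], [0, 0, 0]], fingers=[1, -0.1, -0.1, -0.1])

```text
t: 8.65
tool_pos: [0.475, -0.3981, 0.0006]
tool_rot: [0.001, 0.784, 0.621, -0.0]
force: [-1.2, 1.6, 2.9]
width: 0.0474
grasp_force: 40.7
```

>>> play_rows(rot=[[0, 0, 0], [0, 0, 0], [0, 0, 0]], linear=[[0, 0, 0], [0, 0, 0], [0, 0, 0]], fingers=[-0.1, -0.1, -0.1])

```text
t: 8.95
tool_pos: [0.475, -0.3981, 0.0006]
tool_rot: [0.001, 0.784, 0.621, 0.0]
force: [-0.3, 3.1, 8.4]
width: 0.0477
grasp_force: 41.0
```

Run:
```python
from h import *
s=telemetry.sense();print(s['width'],s['grasp_force'],s['force'])
im=eyes.camera('wrist');cv2.imwrite('pics/w4.png',im)
T=tool();print(T[:3,3])
```

```text
0.047658888378421554 41.0339826539348 [-0.27246396  3.12582609  8.43164259]
[ 0.47501055 -0.39812695  0.00063486]
```

>>> play_rows(rot=[[0, 0, 0], [0, 0, 0], [0, 0, 0], [0, 0, 0], [0, 0, 0]], linear=[[0.2, 0, 0], [0.4, 0, 0], [0.5, 0, 0], [0.5, 0, 0], [0.5, 0, 0]], fingers=[-0.1, -0.1, -0.1, -0.1, -0.1])

```text
t: 9.5
tool_pos: [0.5, -0.2976, 0.0007]
tool_rot: [0.003, 0.785, 0.62, -0.001]
force: [0.4, -5.9, 4.9]
width: 0.0471
grasp_force: 41.3
```

>>> play_rows(rot=[[0, 0, 0], [0, 0, 0], [0, 0, 0], [0, 0, 0]], linear=[[0.5, 0, 0], [0.4, 0, 0], [0.2, 0, 0], [0, 0, 0]], fingers=[-0.1, -0.1, -0.1, -0.1])

```text
t: 9.9
tool_pos: [0.5129, -0.2418, 0.0006]
tool_rot: [0.002, 0.784, 0.621, 0.001]
force: [0.1, 1.2, 8.2]
width: 0.0473
grasp_force: 41.9
```

>>> play_rows(rot=[[0, 0, 0], [0, 0, 0], [0, 0, 0], [0, 0, 0], [0, 0, 0]], linear=[[0, 0, 0], [0, 0, 0], [0, 0, 0], [0, 0, -0.5], [0, 0, -0.9]], fingers=[1, 1, 1, 1, 1])

```text
t: 10.4
tool_pos: [0.5079, -0.2407, 0.0656]
tool_rot: [-0.004, 0.784, 0.62, -0.001]
force: [0.2, -0.1, -0.2]
width: 0.0855
grasp_force: 0.0
```

>>> play_rows(rot=[[0, 0, 0], [0, 0, 0], [0, 0, 0], [0, 0, 0], [0, 0, 0]], linear=[[-0.3, 0, -0.9], [-0.6, 0, -0.7], [-0.9, 0, -0.3], [-0.6, 0, 0], [0, 0, 0]], fingers=[1, 1, 1, 1, 1])

```text
t: 10.9
tool_pos: [0.4826, -0.3634, 0.1641]
tool_rot: [0.001, 0.786, 0.618, -0.0]
force: [0.5, 0.9, -0.5]
width: 0.0854
grasp_force: 0.0
```

Run:
```python
from h import *
T=tool();im=eyes.camera('wrist');np.save('T5',T);print(T.round(4))
L=np.array([.4698+.16*.2295,-.4169+.16*.973]);d=np.array([.2295,.973])
for s,z in((.06,.003),(-.06,.005),(-.09,.066),(-.125,.066),(-.19,.066)):
    print(s,proj('wrist',[*(L+s*d),z],T))
z=lambda a,f:cv2.resize(a,None,fx=f,fy=f,interpolation=2)
cv2.imwrite('pics/w5.png',im);cv2.imwrite('pics/w5b.png',z(im,1.42))
```

```text
[[ 0.235   0.972   0.001   0.4826]
 [ 0.972  -0.235  -0.0027 -0.3634]
 [-0.0024  0.0016 -1.      0.1641]
 [ 0.      0.      0.      1.    ]]
0.06 [[279.03668246   7.46029941]]
-0.06 [[279.98120119 144.44417551]]
-0.09 [[279.98043981 187.81897905]]
-0.125 [[280.26547805 227.04708008]]
-0.19 [[280.73945937 292.27828102]]
```

View pics/w5b.png

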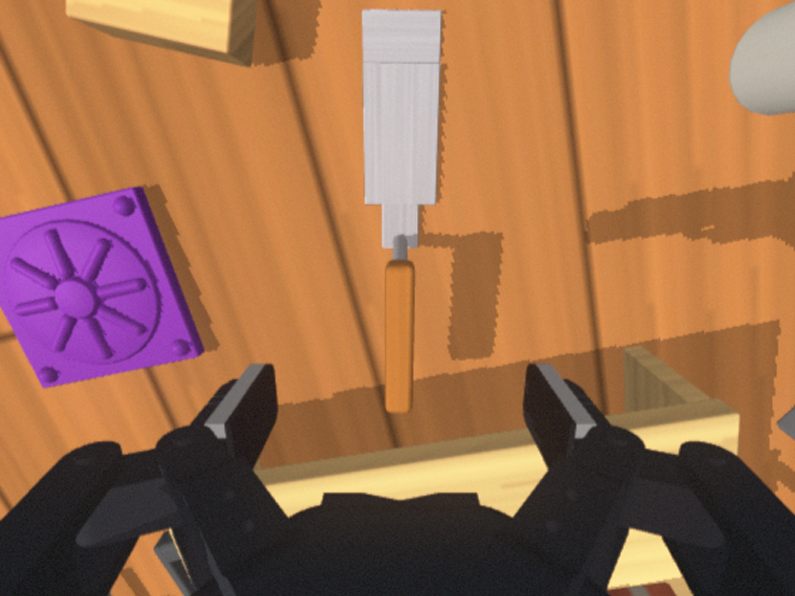

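The lifter is free of the shelf. In full-image pixels, its tip corners are about (255.6,7.4) and (310.2,7.4) and its blade rear about (256.7,143.7) and (307.4,143.7). The handle runs from about (281.3,184.5) to (280.3,288.7).

```bash
cat > s6.py <<'E'
from fit import *
T=np.load('T5.npy')
k=np.array([[.06,.025],[.06,-.025],[-.06,.025],[-.06,-.025],[-.09,0],[-.19,0]]);z=[.003,.003,.005,.005,.066,.066]
def lm(p): 
    c,s_=np.cos(p[2]),np.sin(p[2]);return np.c_[k@np.array([[c,s_],[-s_,c]])+p[:2],z]
uv=np.array([(363,10.5),(441,10.5),(364.5,204),(436,204),(399.5,262),(398,411)])/1.42
r=least_squares(lambda p:(proj('wrist',lm(p),T)-uv).ravel(),[.507,-.261,1.34]);L=r.x
d=np.array([np.cos(L[2]),np.sin(L[2])]);g=L[:2]-.125*d;a=np.degrees(L[2])-90;print(L,a,r.fun.round(1),g)
plan([((*g,.07),a,0,1),((*g,.037),a,0,1,2),((*g,.037),a,0,-1,6)])
E
python3 s6.py
```

```text
[ 0.50937878 -0.26078964  1.32348158] -14.170091321696887 [-0.6 -1.7  0.6 -1.   0.  -0.6 -0.4 -0.1  0.2  2.1  0.1  1.9] [ 0.47877862 -0.3819863 ]
rot [[0.0, 0.0, 0.04], [0.0, 0.0, 0.03], [0.0, 0.0, 0.04], [0.0, 0.0, 0.0], [0.0, 0.0, 0.0]]
lin [[-0.14, 0.01, 0.62], [-0.14, 0.01, 0.62], [-0.15, 0.01, 0.63], [0.0, 0.0, 0.33], [0.0, 0.0, 0.33]]
fin [1, 1, 1, 1, 1]
rot [[0.0, 0.0, 0.0], [0.0, 0.0, 0.0], [0.0, 0.0, 0.0], [0.0, 0.0, 0.0], [0.0, 0.0, 0.0]]
lin [[0.0, 0.0, 0.0], [0.0, 0.0, 0.0], [0.0, 0.0, 0.0], [0.0, 0.0, 0.0], [0.0, 0.0, 0.0]]
fin [-1, -1, -1, -1, -1]
rot [[0.0, 0.0, 0.0]]
lin [[0.0, 0.0, 0.0]]
fin [-1]
11 rows end [ 0.4788 -0.3822  0.0368]
```

>>> play_rows(rot=[[0, 0, 0.04], [0, 0, 0.03], [0, 0, 0.04], [0, 0, 0], [0, 0, 0]], linear=[[-0.13, 0.01, 0.62], [-0.13, 0.01, 0.62], [-0.14, 0.01, 0.63], [0, 0, 0.33], [0, 0, 0.33]], fingers=[1, 1, 1, 0.2, 0.2], grip_force=110)

```text
t: 11.45
tool_pos: [0.4792, -0.3769, 0.0349]
tool_rot: [-0.002, 0.788, 0.616, -0.0]
force: [1.1, -0.3, 1.3]
width: 0.0588
grasp_force: 0.0
```

>>> play_rows(rot=[[0, 0, 0], [0, 0, 0], [0, 0, 0], [0, 0, 0], [0, 0, 0]], linear=[[0, 0, 0], [0, 0, 0], [0, 0, 0], [0, 0, 0], [0, 0, 0]], fingers=[-1, -1, -1, -1, -1])

```text
t: 11.95
tool_pos: [0.4805, -0.379, 0.038]
tool_rot: [0.001, 0.788, 0.616, 0.0]
force: [0.4, 1.1, 0.8]
width: 0.0164
grasp_force: 107.3
```

>>> play_rows(rot=[[0, 0, 0], [0, 0, 0], [0, 0, 0], [0, 0, 0], [0, 0, 0]], linear=[[0, 0, -0.1], [0, 0, -0.2], [0, 0, -0.3], [0, 0, -0.4], [0, 0, 0]], fingers=[-1, -1, -1, -1, -1])

```text
t: 12.45
tool_pos: [0.4817, -0.3808, 0.0907]
tool_rot: [0.003, 0.788, 0.616, 0.0]
force: [1.3, -0.5, -2.3]
width: 0.0165
grasp_force: 107.4
```

Run:
```python
from h import *
s=telemetry.sense();print(s['force'],s['torque'],s['width'],s['grasp_force'])
T=tool();im=eyes.camera('wrist');np.save('T6',T);print(T.round(4));cv2.imwrite('pics/w6.png',im)
sc=eyes.camera('scene');cv2.imwrite('pics/sc6.png',sc)
m=np.zeros((600,800,3),np.uint8);m[:420,:560]=im
c=cv2.resize(sc[200:330,120:280],None,fx=2.4,fy=2.4,interpolation=2);m[600-c.shape[0]:,800-c.shape[1]:]=c;cv2.imwrite('pics/m6.png',m)
```

```text
[ 1.2600052  -0.51244438 -2.30920999] [-0.26113719  0.03115003 -0.01230812] 0.016499126383311594 107.4165415763855
[[ 0.2416  0.9704  0.0039  0.4817]
 [ 0.9704 -0.2416 -0.0048 -0.3808]
 [-0.0037  0.005  -1.      0.0907]
 [ 0.      0.      0.      1.    ]]
```

View pics/m6.png

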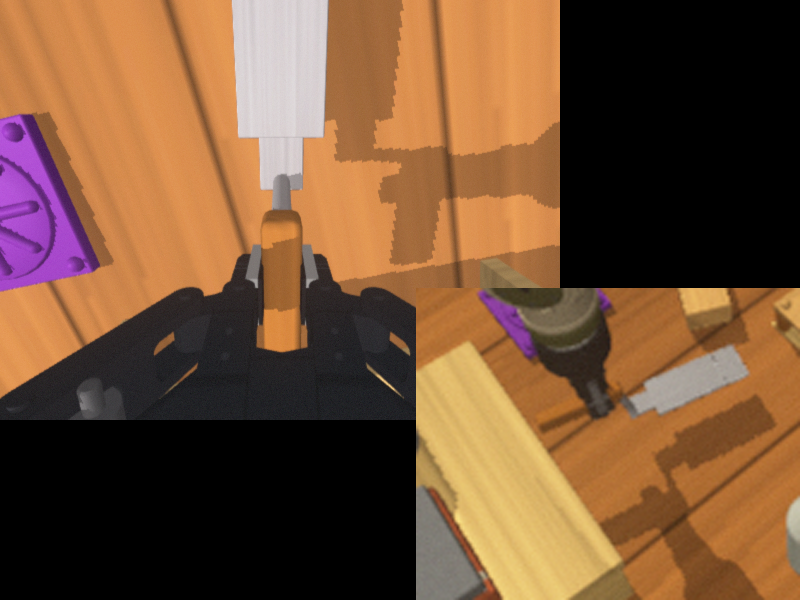

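The view shows the lifter held straight and clear of the bench. The wrist image has the blade rear corners at (238,137) and (324.5,136.5), the tang end at (260–302,189) and the blade edges at row 0 at 232.5 and 328.5. I'll fit the lifter's pose in the tool frame.

```bash
cat > s7.py <<'E'
from fit import *
T=np.load('T6.npy')
# lifter in tool: x forward ; lifter z = -tool z ; params x0,y0,z0 of grip point in tool, pitch(deg, tip down +), yaw
def pts(p,k):
    k=np.array(k,float);M=R.from_euler('yz',[-p[3],p[4]],degrees=True).as_matrix()  # in tool-aligned (x,-y,-z)
    q=(k-[-.125,0,.055])@M.T
    return np.c_[p[0]+q[:,0],p[1]-q[:,1],p[2]-q[:,2]]
def wp(p,k): return pts(p,k)@T[:3,:3].T+T[:3,3]
corn=[[-.06,.025,.005],[-.06,-.025,.005],[-.091,.013,.005],[-.091,-.013,.005]]
uv=np.array([(238,137),(324.5,136.5),(260,189),(302,189)])
tip=[[.06,.025,.003],[.06,-.025,.003]];uvt=np.array([(251.7,224.6),(257.9,235.4)])
def f(p,full=False):
    a=proj('wrist',wp(p,corn),T)-uv
    L=proj('wrist',wp(p,[[-.06,.025,.005],[.0,.025,.005],[-.06,-.025,.005],[.0,-.025,.005]]),T)
    e=lambda A,B:A[0]+(B[0]-A[0])*(0-A[1])/(B[1]-A[1])
    b=[e(L[0],L[1])-232.5,e(L[2],L[3])-328.5]
    c=(proj('scene',wp(p,tip))-uvt)
    if full: print(a.round(1).tolist(),np.round(b,1),c.round(1).tolist())
    return np.r_[a.ravel(),b,.3*c.ravel()]
r=least_squares(f,[0,0,-.0187,0,0]);f(r.x,True);print(r.x.round(4))
print('blade centre world',wp(r.x,[[0,0,0],[.06,0,0],[-.06,0,0]]).round(4))
E
python3 s7.py
```

```text
[[0.0, -0.1], [-0.5, 0.1], [-0.2, 0.1], [0.6, -0.1]] [0.  0.1] [[-0.4, -1.4], [0.8, 0.6]]
[-2.5000e-03  8.0000e-04 -1.8600e-02 -1.6374e+00  1.7540e-01]
blade centre world [[ 0.5115 -0.2639  0.0504]
 [ 0.5258 -0.2056  0.0484]
 [ 0.4972 -0.3221  0.0523]]
```

```bash
cat > s8.py <<'E'
from h import *
G=[-.0025,.0008,-.0186,-1.637,.175]
def bc(T):  # blade centre & axis in world
    M=R.from_euler('yz',[-G[3],G[4]],degrees=True).as_matrix()
    q=(np.array([[0,0,0],[.06,0,0]])-[-.125,0,.055])@M.T
    q=np.c_[G[0]+q[:,0],G[1]-q[:,1],G[2]-q[:,2]]@T[:3,:3].T+T[:3,3]
    d=q[1]-q[0];return q[0],np.degrees(np.arctan2(d[1],d[0])),np.degrees(np.arcsin(d[2]/.06))
def wp(b,yaw,tilt=1.64,fin=-1,n=1):
    T=np.eye(4);T[:3,:3]=Rt(yaw-90-.18,tilt);c=bc(T)[0];return (tuple(np.array(b)-c),yaw-90-.18,tilt,fin,n)
E
python3 - <<'E'
from s8 import *
print(bc(tool()))
plan([wp((.548,-.24,.045),88),wp((.556,-.225,.023),90.4,n=3),wp((.556,-.210,.023),90.4)],vmax=.5)
E
```

```text
(array([ 0.51007445, -0.26238888,  0.04766016]), np.float64(76.19175848920096), np.float64(-1.7240488611512574))
rot [[0.01, 0.07, -0.49], [0.01, 0.07, -0.49], [0.01, 0.07, -0.49], [0.01, 0.08, -0.5], [0.0, 0.0, -0.13]]
lin [[0.16, 0.28, 0.03], [0.15, 0.29, 0.03], [0.13, 0.3, 0.04], [0.11, 0.3, 0.03], [0.1, 0.08, 0.15]]
fin [-1, -1, -1, -1, -1]
rot [[0.01, 0.0, -0.13], [0.0, 0.0, -0.14], [0.0, 0.0, 0.0]]
lin [[0.1, 0.09, 0.15], [0.09, 0.09, 0.15], [0.3, 0.0, 0.01]]
fin [-1, -1, -1]
8 rows end [ 0.5561 -0.3322  0.0594]
```

>>> play_rows(rot=[[0.01, 0.07, -0.49], [0.01, 0.07, -0.49], [0.01, 0.07, -0.49], [0.01, 0.08, -0.5], [0, 0, -0.13]], linear=[[0.16, 0.28, 0.03], [0.15, 0.29, 0.03], [0.13, 0.3, 0.04], [0.11, 0.3, 0.03], [0.1, 0.08, 0.15]], fingers=[-1, -1, -1, -1, -1])

```text
t: 13.05
tool_pos: [0.5479, -0.3565, 0.0726]
tool_rot: [-0.011, 0.715, 0.699, 0.011]
force: [0.6, 0.1, -2.2]
width: 0.0165
grasp_force: 107.5
```

>>> play_rows(rot=[[0.01, 0, -0.13], [0, 0, -0.14], [0, 0, 0], [0, 0, 0], [0, 0, 0]], linear=[[0.1, 0.09, 0.15], [0.09, 0.09, 0.15], [0.3, 0, 0.01], [0, 0, 0], [0, 0, 0]], fingers=[-1, -1, -1, -1, -1])

```text
t: 13.55
tool_pos: [0.5555, -0.331, 0.0591]
tool_rot: [-0.011, 0.705, 0.709, 0.01]
force: [-0.2, -0.3, -2.3]
width: 0.016
grasp_force: 107.5
```

Run:
```python
from s8 import *
print(bc(tool()),telemetry.sense()['force'])
im=eyes.camera('wrist');cv2.imwrite('pics/w7.png',im)
# check the lifter has not slipped: blade/tang edges on fixed rows
g=cv2.cvtColor(im,cv2.COLOR_BGR2HSV)[:,:,1].astype(int);o=cv2.cvtColor(cv2.imread('pics/w6.png'),cv2.COLOR_BGR2HSV)[:,:,1].astype(int)
for r in (20,80,130,150,180):
    f=lambda a:(lambda i:(i.min()+200,i.max()+200))(np.where(a[r,200:360]<60)[0]);print(r,f(o),f(g))
plan([wp((.556,-.13,.023),90.4),wp((.556,-.057,.023),90.4)],vmax=.4)
```

```text
(array([ 0.5553238 , -0.20895946,  0.02278368]), np.float64(90.45622877776808), np.float64(0.08349739260798568)) [-0.20769682 -0.2707105  -2.33045313]
20 (np.int64(233), np.int64(327)) (np.int64(233), np.int64(327))
80 (np.int64(236), np.int64(325)) (np.int64(236), np.int64(325))
130 (np.int64(238), np.int64(323)) (np.int64(238), np.int64(323))
150 (np.int64(259), np.int64(302)) (np.int64(259), np.int64(302))
180 (np.int64(260), np.int64(302)) (np.int64(260), np.int64(302))
rot [[0.0, 0.0, 0.0], [0.0, 0.0, 0.0], [0.0, 0.0, 0.0], [-0.01, -0.01, 0.01], [0.0, 0.0, 0.0]]
lin [[0.4, 0.0, 0.01], [0.4, 0.0, 0.01], [0.4, 0.01, 0.01], [0.39, 0.0, 0.01], [0.37, 0.0, 0.01]]
fin [-1, -1, -1, -1, -1]
rot [[0.0, 0.0, 0.0], [0.0, 0.0, 0.0], [0.0, 0.0, 0.0]]
lin [[0.36, 0.0, 0.01], [0.37, 0.0, 0.01], [0.36, 0.01, 0.02]]
fin [-1, -1, -1]
8 rows end [ 0.5562 -0.179   0.0593]
```

No slip in the grip. Inserting.

>>> play_rows(rot=[[0, 0, 0], [0, 0, 0], [0, 0, 0], [0, 0, 0], [0, 0, 0]], linear=[[0.4, 0, 0.01], [0.4, 0, 0.01], [0.4, 0.01, 0.01], [0.39, 0, 0.01], [0.37, 0, 0.01]], fingers=[-1, -1, -1, -1, -1])

```text
t: 14.1
tool_pos: [0.5557, -0.2316, 0.0593]
tool_rot: [-0.011, 0.705, 0.709, 0.01]
force: [0.1, -0.9, -2.3]
width: 0.0163
grasp_force: 107.6
```

>>> play_rows(rot=[[0, 0, 0], [0, 0, 0], [0, 0, 0], [0, 0, 0], [0, 0, 0]], linear=[[0.36, 0, 0.01], [0.37, 0, 0.01], [0.36, 0.01, 0.02], [0, 0, 0], [0, 0, 0]], fingers=[-1, -1, -1, -1, -1])

```text
t: 14.6
tool_pos: [0.5562, -0.1784, 0.0589]
tool_rot: [-0.011, 0.705, 0.709, 0.01]
force: [-0.3, -0.1, -2.3]
width: 0.0162
grasp_force: 107.5
```

Run:
```python
from s8 import *
print(bc(tool()),telemetry.sense()['force'])
eyes_im=eyes.camera('wrist');cv2.imwrite('pics/w8.png',eyes_im)
plan([wp((.556,-.057,.036),90.4,n=2),wp((.556,-.057,.06),90.4,tilt=2.2,n=5),wp((.556,-.057,.10),90.4,tilt=2.2,n=4)],vmax=.3)
```

```text
(array([ 0.55592527, -0.05633395,  0.02252901]), np.float64(90.49209833847206), np.float64(0.073907880587121)) [-0.3090048  -0.14615197 -2.3327486 ]
rot [[0.0, -0.01, 0.0], [-0.01, 0.0, 0.01], [0.0, 0.02, 0.0], [0.0, 0.02, 0.0], [0.0, 0.02, 0.0]]
lin [[0.0, 0.0, -0.14], [0.01, -0.01, -0.13], [0.0, 0.0, -0.09], [0.0, 0.0, -0.09], [0.0, 0.0, -0.09]]
fin [-1, -1, -1, -1, -1]
rot [[0.0, 0.02, 0.0], [0.0, 0.01, 0.0], [0.0, 0.0, 0.0], [0.0, 0.0, 0.0], [0.0, 0.0, 0.0]]
lin [[0.0, 0.0, -0.09], [0.01, 0.0, -0.1], [0.01, 0.0, -0.2], [0.01, 0.0, -0.2], [0.0, 0.0, -0.2]]
fin [-1, -1, -1, -1, -1]
rot [[0.0, 0.0, 0.0]]
lin [[0.01, 0.0, -0.2]]
fin [-1]
11 rows end [ 0.5559 -0.1792  0.1354]
```

>>> play_rows(rot=[[0, 0, 0], [0, 0, 0], [0, 0.02, 0], [0, 0.02, 0], [0, 0.02, 0]], linear=[[0, 0, -0.14], [0, 0, -0.13], [0, 0, -0.09], [0, 0, -0.09], [0, 0, -0.09]], fingers=[-1, -1, -1, -1, -1])

```text
t: 15.15
tool_pos: [0.556, -0.1801, 0.0862]
tool_rot: [-0.013, 0.706, 0.708, 0.013]
force: [-0.2, 0.0, -2.9]
width: 0.0164
grasp_force: 107.5
```

>>> play_rows(rot=[[0, 0.02, 0], [0, 0.01, 0], [0, 0, 0], [0, 0, 0], [0, 0, 0]], linear=[[0, 0, -0.09], [0, 0, -0.1], [0, 0, -0.2], [0, 0, -0.2], [0, 0, -0.2]], fingers=[-1, -1, -1, -1, -1])

```text
t: 15.65
tool_pos: [0.5563, -0.1814, 0.1264]
tool_rot: [-0.014, 0.705, 0.709, 0.014]
force: [-0.2, -0.4, -3.3]
width: 0.0163
grasp_force: 107.4
```

>>> play_rows(rot=[[0, 0, 0], [0, 0, 0], [0, 0, 0]], linear=[[0, 0, -0.2], [0, 0, 0], [0, 0, 0]], fingers=[-1, -1, -1])

```text
t: 15.95
tool_pos: [0.5564, -0.1819, 0.1357]
tool_rot: [-0.014, 0.705, 0.709, 0.014]
force: [-0.0, -0.8, -2.5]
width: 0.0164
grasp_force: 107.5
```

Run:
```python
from s8 import *
T=tool();s=telemetry.sense();print(bc(T),s['force'],s['torque'])
im=eyes.camera('wrist');cv2.imwrite('pics/w9.png',im);np.save('T9',T)
h=cv2.cvtColor(im,cv2.COLOR_BGR2HSV)
for r in range(0,200,20): print(r,[(int(x),h[r,x].tolist()) for x in (100,160,220,250,282,310,350,420,480)])
# predicted panel near-edge (top, z+.017) corners
b=bc(T)[0]
print(proj('wrist',[[b[0]-.065,b[1]-.067,b[2]+.017],[b[0]+.065,b[1]-.067,b[2]+.017]],T))
g=h[:,:,1].astype(int);o=cv2.cvtColor(cv2.imread('pics/w6.png'),cv2.COLOR_BGR2HSV)[:,:,1].astype(int)
for r in (130,150,180):
    f=lambda a:(lambda i:(i.min()+200,i.max()+200))(np.where(a[r,200:360]<60)[0]);print(r,f(o),f(g))
```

```text
(array([ 0.55624634, -0.05953983,  0.10048782]), np.float64(90.42870761305844), np.float64(0.6177317061552492)) [-0.01140424 -0.82532494 -2.52343652] [-0.39606908 -0.01949899  0.02137759]
0 [(100, [6, 21, 122]), (160, [18, 131, 234]), (220, [18, 130, 239]), (250, [19, 124, 245]), (282, [20, 116, 249]), (310, [16, 133, 180]), (350, [19, 129, 241]), (420, [14, 159, 152]), (480, [16, 137, 106])]
20 [(100, [3, 22, 118]), (160, [18, 129, 234]), (220, [15, 132, 220]), (250, [17, 131, 228]), (282, [20, 123, 248]), (310, [16, 134, 145]), (350, [16, 134, 206]), (420, [13, 156, 150]), (480, [15, 138, 111])]
40 [(100, [14, 157, 143]), (160, [17, 129, 235]), (220, [22, 115, 252]), (250, [18, 129, 238]), (282, [17, 132, 147]), (310, [19, 125, 240]), (350, [18, 125, 240]), (420, [13, 161, 154]), (480, [14, 148, 133])]
60 [(100, [14, 162, 203]), (160, [18, 128, 235]), (220, [19, 122, 245]), (250, [18, 125, 242]), (282, [17, 134, 231]), (310, [19, 123, 242]), (350, [18, 128, 240]), (420, [14, 164, 152]), (480, [14, 157, 143])]
80 [(100, [13, 164, 202]), (160, [18, 128, 236]), (220, [17, 133, 223]), 
[... 855 characters left out ...]
4, 163, 219]), (282, [177, 13, 198]), (310, [13, 162, 209]), (350, [14, 158, 153]), (420, [14, 152, 228]), (480, [14, 165, 162])]
180 [(100, [19, 124, 245]), (160, [16, 130, 118]), (220, [13, 162, 198]), (250, [14, 162, 220]), (282, [10, 18, 127]), (310, [13, 162, 208]), (350, [14, 163, 174]), (420, [15, 151, 214]), (480, [14, 161, 163])]
[[161.34499327 149.50338683]
 [399.47281499 150.583445  ]]Traceback (most recent call last):
  File "<stdin>", line 11, in <module>
  File "<stdin>", line 11, in <lambda>
  File "<stdin>", line 11, in <lambda>
    return umr_minimum(a, axis, None, out, keepdims, initial, where)
ValueError: zero-size array to reduction operation minimum which has no identity
```

```bash
cat > pan.py <<'E'
from s8 import *
def panel(im,T,ztop):
    h=cv2.cvtColor(cv2.GaussianBlur(im,(5,5),0),cv2.COLOR_BGR2HSV);m=((h[:,:,1]>95)&(h[:,:,1]<146)&(h[:,:,0]>13)&(h[:,:,0]<25)&(h[:,:,2]>120)).astype(np.uint8)
    m=cv2.morphologyEx(m,cv2.MORPH_OPEN,np.ones((5,5)));m=cv2.morphologyEx(m,cv2.MORPH_CLOSE,np.ones((9,9)))
    n,lab,st,ce=cv2.connectedComponentsWithStats(m);i=lab[60,250];print('bbox',st[i])
    k=lab==i;Lx=[];Rx=[];B=[]
    for r in range(20,121,10):
        q=np.where(k[r])[0];Lx.append((q.min(),r));Rx.append((q.max()+1,r))
    for c in list(range(180,255,10))+list(range(310,381,10)): B.append((c,np.where(k[:200,c])[0].max()+1))
    return Lx,Rx,B
if __name__=='__main__':
    T=np.load('T9.npy');im=cv2.imread('pics/w9.png');print(*panel(im,T,0),sep='\n')
E
python3 pan.py
```

```text
bbox [  145     0   269   149 37441]
[(np.int64(147), 20), (np.int64(148), 30), (np.int64(149), 40), (np.int64(150), 50), (np.int64(152), 60), (np.int64(153), 70), (np.int64(154), 80), (np.int64(155), 90), (np.int64(156), 100), (np.int64(158), 110), (np.int64(159), 120)]
[(np.int64(412), 20), (np.int64(411), 30), (np.int64(410), 40), (np.int64(409), 50), (np.int64(408), 60), (np.int64(407), 70), (np.int64(406), 80), (np.int64(405), 90), (np.int64(404), 100), (np.int64(402), 110), (np.int64(401), 120)]
[(180, np.int64(148)), (190, np.int64(148)), (200, np.int64(148)), (210, np.int64(148)), (220, np.int64(148)), (230, np.int64(148)), (240, np.int64(148)), (250, np.int64(148)), (310, np.int64(148)), (320, np.int64(148)), (330, np.int64(148)), (340, np.int64(148)), (350, np.int64(148)), (360, np.int64(148)), (370, np.int64(149)), (380, np.int64(148))]
```

Panel sits centred and aligned on the blade to about 1 mm. I'll check the case centre numerically from the bright runners in the saved top picture.

Run:
```python
from s8 import *
im=cv2.imread('pics/top1.png');x0,y0=135,190;c=im[y0:248,x0:200];v=cv2.resize(c,None,fx=4,fy=4,interpolation=2)
m=((v.max(2)>145)).astype(np.uint8)
n,lab,st,ce=cv2.connectedComponentsWithStats(m)
P=[]
for i in range(1,n):
    if st[i,4]<150: continue
    q=np.argwhere(lab==i)[:,::-1].astype(np.float32);r=cv2.minAreaRect(q);ctr=((r[0][0]+.5)/4-.5+x0,(r[0][1]+.5)/4-.5+y0)
    bx=(cv2.boxPoints(r)+.5)/4-.5+[x0,y0];w=np.array([atz('top',b,.03) for b in bx])
    print(st[i],atz('top',ctr,.03).round(4),'sides',np.linalg.norm(np.diff(w,axis=0),axis=1).round(4),w.round(3)[:,:2].tolist())
```

```text
[ 232    0   28   97 2096] [0.5377 0.2125 0.03  ] sides [0.0233 0.0836 0.0231] [[0.58, 0.225], [0.58, 0.202], [0.496, 0.2], [0.496, 0.223]]
[  31   19  175   44 3546] [0.5444 0.3224 0.03  ] sides [0.15   0.0187 0.1498] [[0.543, 0.398], [0.565, 0.25], [0.546, 0.247], [0.524, 0.395]]
[  0  33  10 116 624] [0.5018 0.418  0.03  ] sides [0.0077 0.0995 0.0077] [[0.552, 0.424], [0.552, 0.416], [0.452, 0.412], [0.452, 0.42]]
[  45  138  176   42 3125] [0.443  0.3067 0.03  ] sides [0.1501 0.0165 0.1499] [[0.439, 0.382], [0.463, 0.234], [0.447, 0.231], [0.423, 0.379]]
[  0 171  15  24 302] [0.4228 0.4127 0.03  ] sides [0.0119 0.0196 0.0119] [[0.433, 0.419], [0.433, 0.407], [0.413, 0.406], [0.413, 0.418]]
[  53  209  207   23 2857] [0.3903 0.2851 0.03  ] sides [0.1748 0.0187 0.1745] [[0.4, 0.373], [0.399, 0.198], [0.381, 0.198], [0.381, 0.372]]
[  0 217  48  15 408] [0.3874 0.3973 0.03  ] sides [0.0119 0.0398 0.0119] [[0.382, 0.417], [0.393, 0.417], [0.393, 0.378], [0.381, 0.377]]
```

Run:
```python
from s8 import *
print(bc(tool()))
plan([wp((.553,-.045,.11),90.6,2.2,n=2),wp((.53,.12,.13),94,2.2),wp((.497,.300,.13),98.3,2.2),wp((.4937,.3145,.13),98.7,2.0,n=2)],vmax=.3)
```

```text
(array([ 0.55584791, -0.05933567,  0.10001376]), np.float64(90.42811294888926), np.float64(0.6461797463143026))
rot [[-0.01, -0.01, -0.01], [0.0, 0.0, -0.02], [0.0, 0.0, -0.05], [0.0, 0.0, -0.05], [0.0, 0.0, -0.05]]
lin [[0.15, -0.02, -0.1], [0.15, -0.03, -0.09], [0.28, -0.02, -0.02], [0.28, -0.02, -0.02], [0.28, -0.02, -0.02]]
fin [-1, -1, -1, -1, -1]
rot [[0.0, 0.0, -0.05], [0.0, 0.0, -0.05], [0.0, 0.0, -0.04], [0.0, 0.0, -0.05], [0.0, 0.0, -0.04]]
lin [[0.28, -0.02, -0.02], [0.28, -0.02, -0.02], [0.27, -0.02, -0.02], [0.28, -0.02, -0.03], [0.27, -0.01, -0.02]]
fin [-1, -1, -1, -1, -1]
rot [[0.0, 0.0, -0.05], [0.01, 0.0, -0.04], [0.0, 0.0, -0.05], [0.01, 0.0, -0.04], [0.0, 0.0, -0.06]]
lin [[0.28, -0.01, -0.03], [0.27, -0.01, -0.02], [0.28, -0.01, -0.03], [0.27, -0.02, -0.02], [0.28, -0.02, 0.01]]
fin [-1, -1, -1, -1, -1]
rot [[0.0, 0.0, -0.06], [0.0, 0.0, -0.05], [0.0, 0.0, -0.06], [0.0, 0.0, -0.05], [0.0, 0.0, -0.06]]
lin [[0.28, -0.02, 0.01], [0.28, -0.01, 0.01], [0.28, -0.01, 0.01], [0.28, -0.01, 0.01], [0.28, -0.01, 0.01]]
fin [-1, -1, -1, -1, -1]
rot [[0.0, 0.0, -0.05], [0.0, 0.0, -0.06], [0.01, 0.0, -0.05], [0.0, 0.0, -0.06], [0.01, 0.0, -0.05]]
lin [[0.28, -0.01, 0.01], [0.28, -0.01, 0.01], [0.28, 0.0, 0.01], [0.28, 0.0, 0.01], [0.28, 0.0, 0.01]]
fin [-1, -1, -1, -1, -1]
rot [[0.0, 0.0, -0.06], [0.01, 0.0, -0.05], [0.0, -0.02, -0.03], [0.0, -0.02, -0.04]]
lin [[0.28, 0.0, 0.01], [0.29, -0.01, 0.02], [0.15, 0.0, 0.0], [0.15, 0.0, 0.0]]
fin [-1, -1, -1, -1]
29 rows end [0.5115 0.1938 0.1658]
```

>>> play_rows(rot=[[-0.01, -0.01, -0.01], [0, 0, -0.02], [0, 0, -0.05], [0, 0, -0.05], [0, 0, -0.05]], linear=[[0.15, -0.02, -0.1], [0.15, -0.03, -0.09], [0.28, -0.02, -0.02], [0.28, -0.02, -0.02], [0.28, -0.02, -0.02]], fingers=[-1, -1, -1, -1, -1])

```text
t: 16.5
tool_pos: [0.5497, -0.1237, 0.1501]
tool_rot: [-0.014, 0.698, 0.715, 0.014]
force: [0.2, -0.7, -2.9]
width: 0.0166
grasp_force: 107.5
```

>>> play_rows(rot=[[0, 0, -0.05], [0, 0, -0.05], [0, 0, -0.04], [0, 0, -0.05], [0, 0, -0.04]], linear=[[0.28, -0.02, -0.02], [0.28, -0.02, -0.02], [0.27, -0.02, -0.02], [0.28, -0.02, -0.03], [0.27, -0.01, -0.02]], fingers=[-1, -1, -1, -1, -1])

```text
t: 17.0
tool_pos: [0.5431, -0.0556, 0.1583]
tool_rot: [-0.013, 0.69, 0.724, 0.014]
force: [0.1, 0.6, -2.9]
width: 0.0164
grasp_force: 107.4
```

>>> play_rows(rot=[[0, 0, -0.05], [0.01, 0, -0.04], [0, 0, -0.05], [0.01, 0, -0.04], [0, 0, -0.06]], linear=[[0.28, -0.01, -0.03], [0.27, -0.01, -0.02], [0.28, -0.01, -0.03], [0.27, -0.02, -0.02], [0.28, -0.02, 0.01]], fingers=[-1, -1, -1, -1, -1])

```text
t: 17.5
tool_pos: [0.5359, 0.0127, 0.1656]
tool_rot: [-0.014, 0.681, 0.732, 0.013]
force: [-0.0, 0.2, -3.8]
width: 0.0166
grasp_force: 107.4
```

>>> play_rows(rot=[[0, 0, -0.06], [0, 0, -0.05], [0, 0, -0.06], [0, 0, -0.05], [0, 0, -0.06]], linear=[[0.28, -0.02, 0.01], [0.28, -0.01, 0.01], [0.28, -0.01, 0.01], [0.28, -0.01, 0.01], [0.28, -0.01, 0.01]], fingers=[-1, -1, -1, -1, -1])

```text
t: 18.0
tool_pos: [0.5268, 0.0824, 0.1654]
tool_rot: [-0.014, 0.67, 0.742, 0.014]
force: [-0.1, 0.2, -3.7]
width: 0.0165
grasp_force: 107.4
```

>>> play_rows(rot=[[0, 0, -0.05], [0, 0, -0.06], [0.01, 0, -0.05], [0, 0, -0.06], [0.01, 0, -0.05]], linear=[[0.28, -0.01, 0.01], [0.28, -0.01, 0.01], [0.28, 0, 0.01], [0.28, 0, 0.01], [0.28, 0, 0.01]], fingers=[-1, -1, -1, -1, -1])

```text
t: 18.5
tool_pos: [0.5179, 0.1519, 0.1657]
tool_rot: [-0.014, 0.659, 0.752, 0.013]
force: [0.4, -0.5, -4.0]
width: 0.0162
grasp_force: 107.4
```

>>> play_rows(rot=[[0, 0, -0.06], [0.01, 0, -0.05], [0, -0.02, -0.03], [0, -0.02, -0.04], [0, 0, 0]], linear=[[0.28, 0, 0.01], [0.25, -0.01, 0.02], [0.17, 0, 0], [0.15, 0, 0], [0, 0, 0]], fingers=[-1, -1, -1, -1, -1])

```text
t: 19.0
tool_pos: [0.5116, 0.1936, 0.1658]
tool_rot: [-0.013, 0.652, 0.758, 0.011]
force: [0.7, -0.3, -3.4]
width: 0.0159
grasp_force: 107.4
```

```bash
cat > s9.py <<'E'
from pan import *
T=tool();print(bc(T),telemetry.sense()['force']);im=eyes.camera('wrist');cv2.imwrite('pics/w10.png',im)
try: print(*[[(int(a),int(b)) for a,b in q] for q in panel(im,T,0)],sep='\n')
except Exception as e: print(e)
E
python3 s9.py
python3 - <<'E'
from s8 import *
plan([wp((.4937,.3145,.06),98.7,2.0),wp((.4937,.3145,.036),98.7,2.0)],vmax=.3)
E
```

```text
(array([0.49371832, 0.31450226, 0.13008595]), np.float64(98.78772812115147), np.float64(0.33631784550631655)) [ 0.72572987 -0.33615551 -3.38915019]
bbox [  145     0   270   153 34923]
[(147, 20), (148, 30), (149, 40), (151, 50), (152, 60), (153, 70), (154, 80), (155, 90), (156, 100), (158, 110), (159, 120)]
[(413, 20), (412, 30), (411, 40), (410, 50), (409, 60), (408, 70), (407, 80), (405, 90), (404, 100), (403, 110), (402, 120)]
[(180, 148), (190, 149), (200, 149), (210, 149), (220, 153), (230, 153), (240, 149), (250, 149), (310, 148), (320, 148), (330, 151), (340, 151), (350, 148), (360, 148), (370, 148), (380, 148)]
rot [[0.0, 0.0, 0.0], [0.0, 0.0, 0.0], [0.0, 0.0, 0.0], [0.0, 0.0, 0.0], [0.0, 0.01, 0.01]]
lin [[-0.01, 0.0, 0.28], [-0.01, 0.0, 0.28], [-0.01, 0.0, 0.28], [0.0, 0.0, 0.28], [-0.01, -0.01, 0.28]]
fin [-1, -1, -1, -1, -1]
rot [[0.0, 0.0, 0.0], [0.0, 0.0, 0.0]]
lin [[-0.01, 0.0, 0.24], [0.0, 0.0, 0.24]]
fin [-1, -1]
7 rows end [0.5111 0.1937 0.0718]
```

>>> play_rows(rot=[[0, 0, 0], [0, 0, 0], [0, 0, 0], [0, 0, 0], [0, 0.01, 0]], linear=[[-0.01, 0, 0.15], [-0.01, 0, 0.28], [-0.01, 0, 0.28], [0, 0, 0.28], [0, 0, 0.28]], fingers=[-1, -1, -1, -1, -1])

```text
t: 19.55
tool_pos: [0.5116, 0.1926, 0.1012]
tool_rot: [-0.013, 0.653, 0.757, 0.011]
force: [-0.2, 0.2, -3.3]
width: 0.0161
grasp_force: 107.5
```

>>> play_rows(rot=[[0, 0, 0], [0, 0, 0], [0, 0, 0], [0, 0, 0], [0, 0, 0]], linear=[[-0.01, 0, 0.24], [0, 0, 0.24], [0, 0, 0.13], [0, 0, 0], [0, 0, 0]], fingers=[-1, -1, -1, -1, -1])

```text
t: 20.05
tool_pos: [0.5118, 0.194, 0.072]
tool_rot: [-0.013, 0.652, 0.758, 0.012]
force: [0.1, 0.7, -3.5]
width: 0.0163
grasp_force: 107.4
```

```bash
python3 s9.py
python3 - <<'E'
from s8 import *
plan([wp((.4937,.3145,.028),98.7,2.0,n=2),wp((.4937,.3145,.0165),98.7,1.64,n=4)],vmax=.3)
E
```

```text
(array([0.49411019, 0.31495056, 0.03635919]), np.float64(98.70900479316448), np.float64(0.3973160609970666)) [ 0.0530606   0.6999505  -3.53742618]
bbox [  145     0   270   165 35790]
[(147, 20), (148, 30), (149, 40), (151, 50), (152, 60), (153, 70), (154, 80), (155, 90), (156, 100), (157, 110), (158, 120)]
[(413, 20), (412, 30), (410, 40), (409, 50), (408, 60), (407, 70), (406, 80), (405, 90), (404, 100), (403, 110), (402, 120)]
[(180, 148), (190, 165), (200, 165), (210, 165), (220, 149), (230, 149), (240, 149), (250, 148), (310, 148), (320, 148), (330, 148), (340, 148), (350, 162), (360, 164), (370, 165), (380, 148)]
rot [[0.01, 0.0, 0.0], [0.0, -0.01, 0.0], [0.0, -0.01, 0.0], [0.0, -0.02, 0.0], [0.0, -0.01, 0.0]]
lin [[-0.01, -0.01, 0.09], [0.0, -0.01, 0.08], [0.0, 0.0, 0.05], [0.0, 0.0, 0.06], [0.0, 0.0, 0.05]]
fin [-1, -1, -1, -1, -1]
rot [[0.0, -0.02, 0.0]]
lin [[-0.01, 0.0, 0.06]]
fin [-1]
6 rows end [0.5112 0.1936 0.0528]
```

The runner ends show symmetrically around the panel, so it is centred. Lowering.

>>> play_rows(rot=[[0, 0, 0], [0, -0.01, 0], [0, -0.01, 0], [0, -0.02, 0], [0, -0.01, 0]], linear=[[-0.01, -0.01, 0.09], [0, -0.01, 0.08], [0, 0, 0.05], [0, 0, 0.06], [0, 0, 0.05]], fingers=[-1, -1, -1, -1, -1])

```text
t: 20.6
tool_pos: [0.5107, 0.1941, 0.0552]
tool_rot: [-0.011, 0.652, 0.758, 0.01]
force: [-1.1, 0.4, -1.4]
width: 0.0163
grasp_force: 107.5
```

>>> play_rows(rot=[[0, -0.02, 0], [0, 0, 0], [0, 0, 0], [0, 0, 0]], linear=[[0, 0, 0.06], [0, 0, 0], [0, 0, 0], [0, 0, 0]], fingers=[-1, -1, -1, -1])

```text
t: 21.0
tool_pos: [0.5107, 0.194, 0.0525]
tool_rot: [-0.011, 0.652, 0.758, 0.009]
force: [0.7, -1.3, -2.9]
width: 0.0165
grasp_force: 107.6
```

```bash
python3 s9.py
python3 - <<'E'
from s8 import *
print(telemetry.sense()['torque'])
d=np.array([np.cos(np.radians(98.7)),np.sin(np.radians(98.7))]);c=np.array([.4937,.3145])
plan([wp((*(c-.02*d),.0165),98.7,1.64,n=2),wp((*(c-.18*d),.0165),98.7,1.64)],vmax=.4)
E
```

```text
(array([0.4930843 , 0.31471627, 0.01592767]), np.float64(98.71144517070182), np.float64(-0.02159606227238823)) [ 0.71963364 -1.30371402 -2.85405848]
bbox [  138     0   283   169 38304]
[(140, 20), (141, 30), (142, 40), (143, 50), (144, 60), (145, 70), (147, 80), (148, 90), (149, 100), (150, 110), (151, 120)]
[(419, 20), (417, 30), (417, 40), (416, 50), (414, 60), (413, 70), (412, 80), (411, 90), (410, 100), (409, 110), (408, 120)]
[(180, 169), (190, 169), (200, 169), (210, 165), (220, 149), (230, 149), (240, 150), (250, 149), (310, 150), (320, 149), (330, 149), (340, 149), (350, 149), (360, 166), (370, 168), (380, 169)]
[-0.25115491 -0.03051353 -0.02745023]
rot [[0.0, 0.0, 0.0], [0.01, 0.0, 0.0], [0.0, 0.0, 0.0], [0.0, 0.0, 0.0], [0.0, 0.0, 0.0]]
lin [[-0.2, 0.01, -0.01], [-0.21, 0.0, -0.01], [-0.4, 0.0, -0.01], [-0.4, 0.0, -0.01], [-0.4, 0.0, -0.01]]
fin [-1, -1, -1, -1, -1]
rot [[0.0, 0.0, 0.0], [0.0, 0.0, 0.0], [0.0, 0.0, 0.0], [0.0, 0.0, 0.0], [0.0, 0.0, 0.0]]
lin [[-0.4, 0.0, -0.01], [-0.4, 0.0, -0.01], [-0.4, 0.0, -0.01], [-0.4, 0.01, -0.02], [-0.39, 0.0, -0.01]]
fin [-1, -1, -1, -1, -1]
10 rows end [0.5385 0.0161 0.0529]
```

>>> play_rows(rot=[[0, 0, 0], [0, 0, 0], [0, 0, 0], [0, 0, 0], [0, 0, 0]], linear=[[-0.2, 0.01, -0.01], [-0.21, 0, -0.01], [-0.4, 0, -0.01], [-0.4, 0, -0.01], [-0.4, 0, -0.01]], fingers=[-1, -1, -1, -1, -1])

```text
t: 21.55
tool_pos: [0.5232, 0.1128, 0.0527]
tool_rot: [-0.01, 0.653, 0.758, 0.009]
force: [0.9, -0.4, -3.0]
width: 0.0164
grasp_force: 107.6
```

>>> play_rows(rot=[[0, 0, 0], [0, 0, 0], [0, 0, 0], [0, 0, 0], [0, 0, 0]], linear=[[-0.4, 0, -0.01], [-0.4, 0, -0.01], [-0.4, 0, -0.01], [-0.4, 0.01, -0.02], [-0.39, 0, -0.01]], fingers=[-1, -1, -1, -1, -1])

```text
t: 22.05
tool_pos: [0.5385, 0.0141, 0.053]
tool_rot: [-0.01, 0.653, 0.757, 0.009]
force: [0.1, -0.2, -2.1]
width: 0.0162
grasp_force: 107.6
```

Run:
```python
from s8 import *
print(bc(tool()))
plan([wp((.526,.12,.12),97,1.64),wp((.53,-.1,.13),88,1.64),wp((.509,-.262,.06),77,1.64),wp((.509,-.262,.012),77,1.64,n=4)],vmax=.7)
```

```text
(array([0.52100279, 0.13477956, 0.01637488]), np.float64(98.64976559361186), np.float64(-0.04563771670550011))
rot [[0.0, 0.0, 0.09], [0.0, 0.0, 0.09], [0.0, 0.01, 0.1], [-0.01, 0.0, 0.21], [-0.01, 0.0, 0.21]]
lin [[-0.08, 0.0, -0.69], [-0.08, -0.01, -0.69], [-0.09, 0.0, -0.7], [-0.62, -0.12, -0.05], [-0.62, -0.1, -0.05]]
fin [-1, -1, -1, -1, -1]
rot [[0.0, 0.0, 0.22], [-0.01, 0.0, 0.21], [0.0, 0.0, 0.22], [-0.01, 0.0, 0.21], [0.0, 0.0, 0.22]]
lin [[-0.62, -0.09, -0.04], [-0.63, -0.08, -0.05], [-0.63, -0.06, -0.04], [-0.63, -0.05, -0.05], [-0.63, -0.03, -0.04]]
fin [-1, -1, -1, -1, -1]
rot [[-0.01, 0.0, 0.3], [-0.01, 0.0, 0.31], [-0.01, 0.0, 0.3], [-0.01, 0.0, 0.31], [-0.01, 0.0, 0.3]]
lin [[-0.54, -0.13, 0.22], [-0.54, -0.11, 0.22], [-0.55, -0.09, 0.22], [-0.55, -0.07, 0.21], [-0.55, -0.06, 0.22]]
fin [-1, -1, -1, -1, -1]
rot [[-0.01, 0.0, 0.31], [0.0, 0.0, 0.0], [0.0, 0.0, 0.0], [0.0, 0.0, 0.0], [0.0, 0.0, 0.0]]
lin [[-0.56, -0.04, 0.21], [-0.01, 0.0, 0.24], [-0.01, 0.0, 0.24], [0.0, 0.0, 0.24], [-0.01, 0.0, 0.24]]
fin [-1, -1, -1, -1, -1]
20 rows end [ 0.4808 -0.3807  0.0485]
```

>>> play_rows(rot=[[0, 0, 0.09], [0, 0, 0.09], [0, 0.01, 0.1], [-0.01, 0, 0.21], [-0.01, 0, 0.21]], linear=[[-0.08, 0, -0.69], [-0.08, -0.01, -0.69], [-0.09, 0, -0.7], [-0.62, -0.12, -0.05], [-0.62, -0.1, -0.05]], fingers=[-1, -1, -1, -1, -1])

```text
t: 22.55
tool_pos: [0.5366, -0.0639, 0.1614]
tool_rot: [-0.009, 0.68, 0.733, 0.011]
force: [0.5, 0.6, -2.8]
width: 0.0163
grasp_force: 108.0
```

>>> play_rows(rot=[[0, 0, 0.22], [-0.01, 0, 0.21], [0, 0, 0.22], [-0.01, 0, 0.21], [0, 0, 0.22]], linear=[[-0.62, -0.09, -0.04], [-0.63, -0.08, -0.05], [-0.63, -0.06, -0.04], [-0.63, -0.05, -0.05], [-0.63, -0.03, -0.04]], fingers=[-1, -1, -1, -1, -1])

```text
t: 23.05
tool_pos: [0.5243, -0.2223, 0.1662]
tool_rot: [-0.01, 0.721, 0.693, 0.01]
force: [0.7, 0.9, -2.2]
width: 0.0159
grasp_force: 108.0
```

>>> play_rows(rot=[[-0.01, 0, 0.3], [-0.01, 0, 0.31], [-0.01, 0, 0.3], [-0.01, 0, 0.31], [-0.01, 0, 0.3]], linear=[[-0.54, -0.13, 0.22], [-0.54, -0.11, 0.22], [-0.55, -0.09, 0.22], [-0.55, -0.07, 0.21], [-0.55, -0.06, 0.22]], fingers=[-1, -1, -1, -1, -1])

```text
t: 23.55
tool_pos: [0.4874, -0.354, 0.1072]
tool_rot: [-0.009, 0.774, 0.633, 0.011]
force: [-0.5, -0.1, -2.2]
width: 0.0165
grasp_force: 108.1
```

>>> play_rows(rot=[[-0.01, 0, 0.31], [0, 0, 0], [0, 0, 0], [0, 0, 0], [0, 0, 0]], linear=[[-0.56, -0.04, 0.21], [-0.01, 0, 0.24], [-0.01, 0, 0.24], [0, 0, 0.24], [-0.01, 0, 0.24]], fingers=[-1, -1, -1, -1, -1])

```text
t: 24.05
tool_pos: [0.4811, -0.3778, 0.0473]
tool_rot: [-0.009, 0.783, 0.622, 0.011]
force: [0.7, 0.4, -2.9]
width: 0.0165
grasp_force: 108.1
```

>>> play_rows(rot=[[0, 0, 0], [0, 0, 0]], linear=[[0, 0, 0], [0, 0, 0]], fingers=[-1, -1])

```text
t: 24.25
tool_pos: [0.4812, -0.378, 0.048]
tool_rot: [-0.01, 0.783, 0.622, 0.011]
force: [0.8, -0.1, -2.6]
width: 0.0162
grasp_force: 107.9
```

Run:
```python
from s8 import *
print(bc(tool()),telemetry.sense()['force'])
plan([wp((.509,-.262,.001),77,1.64,n=3)],vmax=.7)
```

```text
(array([ 0.50913574, -0.25925739,  0.01161369]), np.float64(77.10534650177273), np.float64(0.04950321442949866)) [ 0.76768857 -0.09682233 -2.60331141]
rot [[0.0, 0.0, 0.01], [0.0, 0.0, 0.0], [-0.01, -0.01, 0.01]]
lin [[-0.02, 0.0, 0.07], [-0.02, 0.0, 0.07], [-0.02, 0.0, 0.07]]
fin [-1, -1, -1]
3 rows end [ 0.4805 -0.3806  0.0374]
```

>>> play_rows(rot=[[0, 0, 0], [0, 0, 0], [0, 0, 0], [0, 0, 0]], linear=[[0, 0, 0.07], [0, 0, 0.07], [0, 0, 0.07], [0, 0, 0]], fingers=[-1, -1, -1, -1])

```text
t: 24.65
tool_pos: [0.481, -0.3784, 0.0373]
tool_rot: [-0.009, 0.783, 0.622, 0.011]
force: [0.1, 0.4, -1.8]
width: 0.0161
grasp_force: 108.1
```

>>> play_rows(rot=[[0, 0, 0], [0, 0, 0], [0, 0, 0], [0, 0, 0], [0, 0, 0]], linear=[[0, 0, 0], [0, 0, 0], [0, 0, 0], [0, 0, 0], [0, 0, 0]], fingers=[-0.3, 0, 0.3, 0.3, 0.3])

```text
t: 25.15
tool_pos: [0.4812, -0.3786, 0.0379]
tool_rot: [-0.009, 0.783, 0.622, 0.011]
force: [0.2, -0.7, 0.2]
width: 0.0556
grasp_force: 0.0
```

>>> play_rows(rot=[[0, 0, 0], [0, 0, 0], [0, 0, 0], [0, 0, 0], [0, 0, 0]], linear=[[0, 0, -0.2], [0, 0, -0.6], [0, 0, -0.9], [0, 0, -0.9], [-0.2, 0, -0.4]], fingers=[0.3, 0.3, 0.3, 0.3, 0.3])

```text
t: 25.65
tool_pos: [0.4794, -0.3931, 0.1933]
tool_rot: [-0.006, 0.783, 0.622, 0.012]
force: [0.9, -0.9, -0.7]
width: 0.0553
grasp_force: 0.0
```

```bash
cat > chk.py <<'E'
from pan import *
T=tool();print(T[:3,3]);im=eyes.camera('wrist');cv2.imwrite('pics/w12.png',im);tp=eyes.camera('top');cv2.imwrite('pics/top2.png',tp);sc=eyes.camera('scene');cv2.imwrite('pics/sc2.png',sc)
# blade: grey pixels in wrist image
h=cv2.cvtColor(im,cv2.COLOR_BGR2HSV);m=((h[:,:,1]<50)&(h[:,:,2]>120)).astype(np.uint8)
n,lab,st,ce=cv2.connectedComponentsWithStats(m)
for i in range(1,n):
    if st[i,4]>1500:
        q=np.argwhere(lab==i)[:,::-1].astype(np.float32);print('grey',st[i],cv2.minAreaRect(q))
# what changed in top/scene since the start views
for a,b in(('top0','top2'),('top1','top2'),('scene0','sc2')):
    A,B=[cv2.GaussianBlur(cv2.imread(f'pics/{k}.png'),(5,5),0).astype(int) for k in(a,b)]
    d=(abs(A-B).max(2)>35).astype(np.uint8);n,lab,st,ce=cv2.connectedComponentsWithStats(d)
    print(a,[s[:5].tolist() for s in st[1:] if s[4]>25])
E
python3 chk.py
```

```text
[ 0.47937921 -0.39312536  0.19333663]
grey [ 252    0   51  149 6292] ((277.0, 74.0), (148.0, 50.0), 90.0)
grey [ 490    0   70   61 3712] ((524.5, 30.0), (60.0, 69.0), 90.0)
top0 [[283, 0, 5, 6, 29], [318, 0, 58, 6, 334], [268, 75, 7, 5, 28], [321, 74, 31, 6, 119], [252, 87, 23, 24, 333], [163, 114, 31, 13, 264], [229, 116, 36, 64, 744], [372, 116, 14, 9, 67], [278, 126, 16, 37, 292], [335, 132, 15, 11, 131], [372, 132, 9, 36, 186], [177, 135, 15, 9, 74], [119, 148, 64, 43, 1167], [411, 157, 21, 23, 141], [276, 161, 12, 6, 28], [398, 168, 14, 15, 67], [400, 173, 51, 63, 1180], [256, 179, 11, 7, 50], [222, 182, 16, 20, 181], [315, 184, 82, 44, 996], [264, 186, 25, 15, 291], [396, 188, 13, 21, 133], [143, 194, 47, 42, 1511], [306, 197, 112, 122, 5538], [309, 231, 34, 31, 173], [149, 234, 30, 6, 68], [182, 241, 97, 135, 4111], [256, 241, 14, 13, 129], [470, 261, 21, 7, 59], [277, 262, 244, 140, 11676], [270, 271, 26, 17, 185], [427, 272, 31, 13, 203], [210, 293, 18, 19, 115], [228, 313, 35, 40, 671], [270, 320, 35, 11, 66], [273, 346, 12, 20, 110], [277, 399, 6, 9, 36], [241, 404, 21, 
[... 669 characters left out ...]
], [0, 110, 22, 22, 152], [156, 114, 10, 17, 87], [52, 116, 13, 15, 56], [109, 121, 83, 124, 4658], [340, 123, 13, 12, 36], [338, 123, 49, 39, 1091], [256, 143, 148, 151, 3014], [209, 153, 24, 20, 165], [397, 159, 64, 72, 2217], [348, 167, 15, 9, 32], [299, 189, 7, 10, 44], [452, 193, 6, 8, 31], [272, 195, 26, 21, 213], [307, 200, 18, 20, 122], [283, 208, 28, 31, 360], [174, 231, 86, 62, 1723], [306, 238, 47, 48, 751], [136, 244, 53, 99, 2515], [309, 277, 55, 84, 1626], [275, 282, 15, 20, 142], [394, 292, 14, 15, 103], [228, 311, 50, 80, 1310], [403, 310, 18, 19, 203], [281, 344, 50, 70, 1706], [327, 361, 50, 59, 661], [184, 370, 26, 50, 630], [216, 373, 30, 47, 993], [262, 396, 16, 24, 62]]
```

Run:
```python
from h import *
im=cv2.imread('pics/top2.png');x0,y0=138,192;v=cv2.resize(im[y0:243,x0:195],None,fx=4,fy=4,interpolation=2)
h=cv2.cvtColor(v,cv2.COLOR_BGR2HSV);print(h[100,100:130:10].tolist())
m=((v.max(2)>115)).astype(np.uint8);m=cv2.morphologyEx(m,cv2.MORPH_CLOSE,np.ones((15,15)))
n,lab,st,ce=cv2.connectedComponentsWithStats(m)
for i in range(1,n):
    if st[i,4]<1500: continue
    q=np.argwhere(lab==i)[:,::-1].astype(np.float32);r=cv2.minAreaRect(q);bx=(cv2.boxPoints(r)+.5)/4-.5+[x0,y0]
    w=np.array([atz('top',b,.042) for b in bx]);print(st[i],w[:,:2].round(3).tolist(),w.mean(0).round(4),np.linalg.norm(np.diff(w,axis=0),axis=1).round(3),r[2])
print(proj('top',[.4937,.3135,.042]), im[214,160:175].tolist()[:3])
```

```text
[[17, 100, 179], [18, 99, 181], [17, 104, 167]]
[   16     0   200   183 26412] [[0.551, 0.404], [0.575, 0.246], [0.437, 0.221], [0.413, 0.377]] [0.4939 0.312  0.042 ] [0.16  0.141 0.158] 80.99824523925781
[[165.37186123 213.96857345]] [[103, 141, 171], [111, 151, 181], [113, 153, 183]]
```

Panel is centred in the case to about 2 mm, the lid is unchanged, and the lifter is down and released.

```bash
python3 -c "
from station import order
print(order.hand_in())"
```

```text
the job is handed in; nothing more can be done
None
```

The job is handed in with no verdict returned: by my last checks the lid is open, the panel lies on the runners within about 2 mm of the case's centre, and the lifter is released on the bench about 0.57 m from the case; the run took about 26 s of the 72 s.

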